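# Bring the cast's lone molar to the surveyor rod

## Task

Set the dental surveyor for tracing the lone molar: press the spindle down as far as its stop collar allows, and push the model table along the base plate until the outer side of the lone molar on its cast touches the lowered rod. Push gently so that the rod is not bent, keep off the plaster cast, and do not lift or tip the model table. Leave the other things on the bench alone.

Things in the scene. Friction and masses are not known exactly. Their poses are not given: they have to be found in the camera images.
- surveyor: Fixed dental surveyor. Base plate 310 x 210 mm, 12 mm thick. Origin on the bench straight under the rod; x runs from the plate's open front (robot side) to the column, y left, z up. Plate: x -175 to 135, y -105 to 105 mm. Column: x 110 mm, 18 mm thick, 247 mm tall. An arm (194 to 212 mm up) joins its clamp block to the spindle sleeve (x 0, 23 mm thick, 175 to 225 mm up).
- spindle (a joint): How far the spindle is pressed down, m: 0 raised, 0.030 down on its stop (the brass collar then sits on the sleeve). It slides with about 4 N of friction and stays where it is left.
- spindle_top (a point): Centre of the flat top of the spindle's black cap (24 mm wide, 12 mm high). 295 mm above the bench when raised, 265 mm when fully down.
- rod: Analysing rod: upright steel pin 3 mm thick and 40 mm long, in the chuck (13 mm thick) at the spindle's lower end; origin at its lower tip. It goes up and down with the spindle; pushed sideways it springs by 1 mm per 8 N. Raised, its tip is above the teeth; fully down it is 64 mm above the bench, beside the molar's crown and clear of the gum.
- model_table: Loose surveying table on the base plate: a round dark steel foot 92 mm in diameter, 14 mm high (push this), a ball neck, a clamp plate 68 mm in diameter 24 to 32 mm up, the cast clamped on top, 59 mm high in all. About 0.6 kg, friction on the plate about 0.6. Origin: centre of the foot's underside, 12 mm above the bench; x points to the lone molar, z up.
- cast: Tan plaster cast of a jaw, fast on the model table: base about 62 x 54 mm, 12 mm high, with a horseshoe ridge. Teeth stand along the front and one side; the other side is bare but for one lone molar. Origin: middle of its underside, 32 mm above the foot's underside. Axes as the table's: front teeth at +y, open heel at -y, lone molar at +x.
- molar (a point): Point on the upright axis of the lone molar, about half-way up its crown. The molar is round, 11 mm in diameter; its axis is 26 mm from the model table's axis along the table's x. Its outer side faces the table's +x. It touches the rod when the two axes are 7 mm apart.
- spare_cast: Bystander: pale plaster cast with a full set of teeth, loose on the bench beside the surveyor, about 62 x 54 x 27 mm.
- bur_block: Bystander: white block 36 x 66 x 14 mm with rows of upright burs (40 mm high in all), loose on the bench beside the surveyor.
- jar: Bystander: small amber jar with a white cap, 38 mm in diameter and about 52 mm tall, loose on the bench.
Mind the look-alikes: they are no part of the job. Of the things shaped like the model_table, the steel one is meant.

How it is judged (in metres and radians):
At the end, for the whole second after the job is handed in: The spindle is within 2 mm of its lower stop; the rod stands on the outer side of the lone molar (at least 3 mm outward of the molar's axis along the table's x) with a gap of no more than 2 mm (axes less than 9 mm apart); the model table stands flat and at rest on the base plate (value of joint spindle above 0.028 m and horizontal distance between molar and rod below 0.009 m and x of rod in the frame of molar above 0.003 m and z of model_table in the frame of surveyor below 0.014 m and angle between model_table's own z axis and vertical below 0.03 rad and linear speed of model_table below 0.005 m/s); the robot touches nothing.
It fails at once if the rod was pressed with more than 20 N (bent) (contact force between rod and anything else above 20 N).
It fails at once if the plaster cast was touched by the robot (contact force between cast and the fingers above 0.5 N or contact force between cast and the arm above 0.5 N).
It fails at once if the model table was lifted, tipped or pushed off the base plate (z of model_table in the frame of surveyor above 0.018 m or z of model_table in the frame of surveyor below 0.008 m or angle between model_table's own z axis and vertical above 0.1 rad).
It fails at once if the spare cast, bur block or jar was moved by more than 10 mm (distance of any of spare_cast, bur_block, jar from where it was at the start of the episode above 0.01 m).
It also fails if it takes over 54 s, if anything falls off the work surface, if the arm or the gripper's body presses on something with over 40 N, if the wrist force passes 120 N, or if a joint passes its speed limit or range.

## Robot

A 6-joint arm with a two-finger parallel gripper is mounted at the origin on the work surface. World frame = base frame: x ahead of the robot, y to its left, z up, the work surface at z = 0. Lengths are in mm, angles in rad, forces in N, time in s.
With the tool pointing down it reaches from about 350 to 875 mm from the base axis. Payload 4.2 kg.
Tool frame: the origin (TCP) lies at the very end of the fingers, on their centre line; the grasp point (between the pads) lies 19 mm behind it (arm.grasp_offset is the distance from the TCP to the grasp point, in mm); z points along the fingers, y is the direction in which the jaws open and shut (so a half turn about z gives the same grasp; the last joint's range is limited). The gripper opens to 85 mm and grips with 20 to 120 N. Pads are 22 mm wide; open, the fingers measure 114 mm over their backs; the gripper's body (76 mm by 85 mm) begins 54 mm behind the grasp point. The pads swing forward as they close: fully open they stand 13 mm farther back than shut.
Start: joints at [1.383, 0.385, 0.008, 0, -1.194, -0.259], TCP at [270.018, 563.64, 231.312] pointing down, gripper open.
Joint ranges: [-3.14, 3.14], [-1.21, 2.06], [-1.07, 1.41], [-3.16, 2.05], [-2.99, -0.16], [-3.1, 3.1]. Speed limits (rad/s): [2.79, 2.79, 3.14, 3.14, 3.14, 3.14].

## Interface

Orientations are given as a unit quaternion [x, y, z, w].
In Python, from bench import arm gives the robot as it stands.
- The arm moves only by the tool arm_command, never from a script. Its argument "commands" is one flat list of numbers, 4 for each row, row after row: the shift along the tool's x, y, z in m, then the turn about the tool's z in degrees. In form: [tx, ty, tz, roll, tx, ty, tz, roll, ...]. A call has exactly 5 rows; each row shifts and turns the pose as measured when the row begins, along the tool's axes as they then stand; what a row does not reach is not made up. A row lasts 1/10 s, in which the tool goes at most 50 mm and 8.59 degrees, less where a joint would pass 70% of its speed; a pose out of reach is approached as far as the arm can. A call with a gripper value outside its range is refused whole. "jaw" is the opening, from 0 (shut) to 1 (fully open), set as the call begins (left out, the last holds). The fingers move at their own pace and stop on an object; the grip force is fixed at half the most. Time passes only in rows, so rows that do not move let the fingers close, or fill a call up. It gives the time, the measured TCP pose, the force and the opening at its end, in the units of the state.
- arm.read_state(): the state, without advancing time (a new reading comes with each control period).
- arm.get_image(name): name is "scene" or "top" or "wrist"; returns the picture (480x640x3 uint8, red, green, blue); there is no depth.
- arm.camera_info(name): a dict with "camera_matrix" (3x3 intrinsics, pixels), "world_from_camera" (4x4, takes a point from camera to world coordinates). Camera axes: x right, y down, z forward; pixel columns grow to the right and rows downward; lengths in mm; the calibration is good to about 2 mm. A picture is of the moment at which its call begins: read the wrist's pose just before it. camera_info takes no time and is no camera call; for the wrist camera it gives the pose at the moment of the call.
- arm.job_done(): hands the job in, once; it reports no verdict.
Trained networks look in the newest picture that a camera, given by its name, has taken for a name from the list of things; names that differ only in an ending like _2 or _b are one class to them, and where a whole thing is asked for, a point or a joint stands for the part that bears it (a point fixed in the world has none). Each returns a list of dicts, best first, with "confidence" (0 to 1); they miss things now and then, are a little off and sometimes report something else, mostly with a low value. They report only what shows in the picture. A call takes as long as a camera call. They do not tell look-alikes from the thing itself.
- arm.regions_of(camera, target): "mask" (480x640 bool, what is visible of it).
- arm.place_of(camera, target): "centre" ([x, y, z] in mm, in the coordinates of the camera as it stood for that picture, good to about 4 mm: a listed point, or the origin of a listed thing).
The state is a dict: "clock": time; "joints": joint angles; "joint_vel": joint speeds; "joint_efforts": joint torques, N m; "position": TCP position; "ee_rot": TCP orientation; "contact_force": force on the tool from outside, world axes, zero at the start; "wrist_torque": the same for the moment, N m; "gripper_width": finger opening in mm.
Only numpy, scipy, OpenCV 4.12 (cv2) and the standard library are available. Lean on these libraries where they do the work, as an engineer would, in place of code of your own. Each camera call takes 0.05 s, during which the arm holds its last target.

## Working session

There is one attempt and no reset: what is moved stays moved. The work goes in short steps, Python scripts to look and compute and a tool call to move; the robot and the scene stay as the last step left them, time stands still between calls to the robot, and variables do not carry over. Pictures are saved under pics/ and viewed, and the job is handed in when it is done.

Besides the shell and the picture viewer there is one more tool, called after ">>>" as name(argument=value, ...), one argument or row to a line, values as JSON. arm_command: Moves the arm, as the interface text tells. Its arguments: {"type":"object","properties":{"commands":{"type":"array"},"jaw":{"type":"number"}},"required":["commands"]}

```bash
ls; mkdir -p pics; python3 - <<'E'
from bench import arm
import cv2
print(arm.read_state())
for n in ["scene","top"]:
    im=arm.get_image(n); cv2.imwrite(f"pics/{n}0.png",im[:,:,::-1])
    i=arm.camera_info(n); print(n,i["camera_matrix"],i["world_from_camera"])
E
```

```text
pics
{'clock': 0.0, 'joints': array([ 1.38262910e+00,  3.85546980e-01,  6.61455501e-03, -5.15238602e-04,
       -1.19397641e+00, -2.58553255e-01]), 'joint_vel': array([ 0.00222986,  0.00049765, -0.00023964, -0.000152  ,  0.0003036 ,
        0.00131395]), 'joint_efforts': array([ 3.55506718e-04, -3.92287624e+01,  1.88399470e+01,  4.18612137e+00,
       -4.69117003e-03, -2.62673638e-06]), 'position': array([269.75871249, 563.13725914, 230.22053272]), 'ee_rot': array([ 9.75137007e-01, -2.21600191e-01, -2.02130986e-04,  1.06402485e-03]), 'contact_force': array([ 0.84318149,  0.24618946, -0.23395744]), 'wrist_torque': array([-0.01388405,  0.00638047, -0.04209226]), 'gripper_width': 85.09182216361148}
scene [[597.21834223   0.         304.10357878]
 [  0.         597.21834223 246.10664362]
 [  0.           0.           1.        ]] [[ 8.42624095e-01  3.44619730e-01 -4.13789653e-01  9.37712164e+02]
 [ 5.38058710e-01 -5.69981142e-01  6.20978520e-01 -5.51925556e+02]
 [-2.18508490e-02 -7.45894590e-01 -6.65705491e-01  8.17195305e+02]
 [ 0.00000000e+00  0.00000000e+00  0.00000000e+00  1.00000000e+00]]
top [[461.39100457   0.         328.76087765]
 [  0.         461.39100457 239.42702142]
 [  0.           0.           1.        ]] [[-2.55020231e-03 -9.97401477e-01  7.19985390e-02  4.71554252e+02]
 [-9.99996490e-01  2.59529936e-03  5.32817100e-04  3.08531506e+01]
 [-7.18290325e-04 -7.19969275e-02 -9.97404595e-01  1.09109633e+03]
 [ 0.00000000e+00  0.00000000e+00  0.00000000e+00  1.00000000e+00]]
```

View pics/scene0.png

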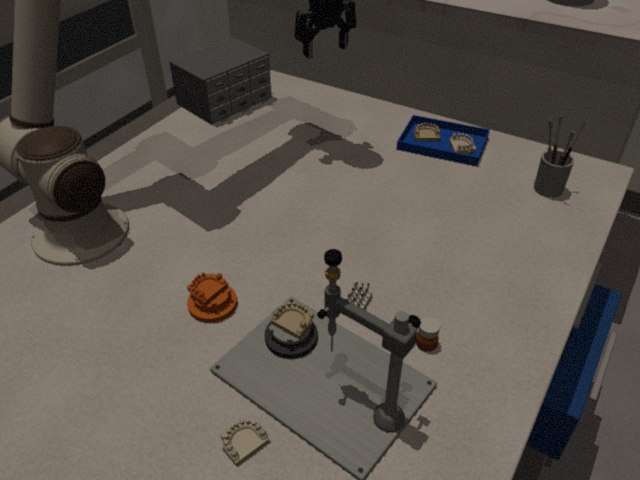

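View pics/top0.png

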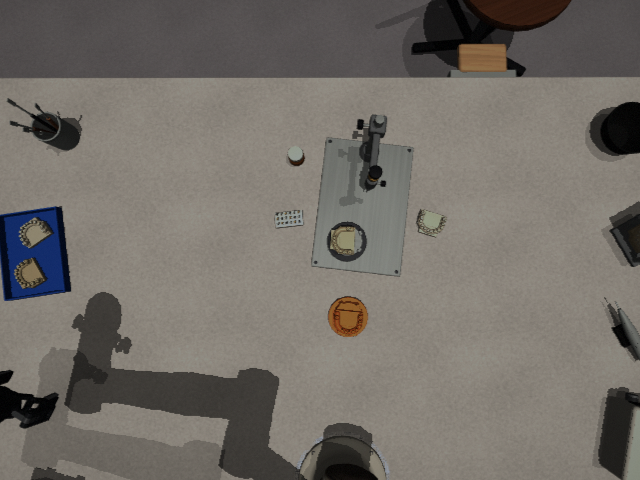

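The scene camera shows the steel table with its tan cast at (291,332). An orange look-alike is at (211,297). The surveyor rod is at (332,345) and the spindle cap at (333,257). In the top view the steel table is at (347,241), the orange one at (348,316), the cap at (375,173), the jar at (296,156), the bur block at (289,218) and the spare cast at (431,222). I choose the dark steel table on the plate.

```bash
cat > h.py <<'E'
from bench import arm
import numpy as np, cv2
def ray(n,uv,z,info=None):
    i=info or arm.camera_info(n); K=i["camera_matrix"];T=i["world_from_camera"]
    d=T[:3,:3]@np.linalg.inv(K)@np.array([uv[0],uv[1],1.]); o=T[:3,3]
    return o+d*(z-o[2])/d[2]
def proj(n,p,info=None):
    i=info or arm.camera_info(n); K=i["camera_matrix"];T=i["world_from_camera"]
    c=T[:3,:3].T@(np.array(p)-T[:3,3]); q=K@c; return q[:2]/q[2]
def toworld(n,c,info=None):
    T=(info or arm.camera_info(n))["world_from_camera"]; return T[:3,:3]@np.array(c)+T[:3,3]
E
python3 - <<'E'
from h import *
for n in ["top","scene"]:
    im=arm.get_image(n)
    c=(im[100:300,260:460] if n=="top" else im[235:435,190:440])
    cv2.imwrite(f"pics/{n}_crop.png",cv2.resize(c,None,fx=(4 if n=="top" else 3),fy=(3 if n=="top" else 3),interpolation=cv2.INTER_CUBIC)[:,:,::-1])
    for t in ["surveyor","spindle_top","rod","model_table","cast","molar","jar","bur_block","spare_cast"]:
        for r in arm.place_of(n,t)[:3]:
            if r["confidence"]>.3: w=toworld(n,r["centre"]); print(n,t,round(r["confidence"],2),w.round(1),proj(n,w).round(0))
for uv in [(327,138),(413,147),(400,276),(312,266)]: print(ray("top",uv,12).round(1))
E
```

```text
top surveyor 0.97 [645.6 -51.3  -3.8] [363. 200.]
top spindle_top 0.68 [646.5 -52.9 291.6] [377. 173.]
top model_table 0.87 [368.9 -14.9  -0.7] [349. 317.]
top model_table 0.83 [541.2 -11.3  13.1] [347. 243.]
top cast 0.78 [368.7 -13.1  32.9] [349. 318.]
top cast 0.63 [545.6  -6.9  45. ] [346. 240.]
top molar 0.92 [373.5  14.2  52.8] [337. 317.]
top molar 0.58 [574.5  -9.7  65.4] [347. 226.]
top jar 0.63 [747.4 111.7   4.5] [295. 157.]
top jar 0.5 [541.  -10.5  14.6] [347. 243.]
top spare_cast 0.67 [ 5.951e+02 -2.038e+02  1.000e-01] [428. 220.]
scene surveyor 0.72 [548.1 -11.4  45. ] [292. 325.]
scene surveyor 0.63 [ 6.524e+02 -5.670e+01 -3.000e-01] [331. 387.]
scene spindle_top 0.81 [650.6 -49.9 289.9] [334. 252.]
scene rod 0.55 [ 596.6 -215.3    2.3] [245. 446.]
scene rod 0.44 [647.2 -53.5  89. ] [330. 350.]
scene model_table 0.8 [547.7 -12.   14.3] [292. 337.]
scene model_table 0.69 [369.7 -18.6  -1.5] [211. 306.]
scene cast 0.95 [545.2 -11.5  38.8] [291. 327.]
scene cast 0.88 [369.7 -14.1  34.9] [210. 291.]
scene molar 0.78 [574.  -15.8  66.3] [303. 325.]
scene molar 0.75 [377.4  12.1  50.3] [221. 278.]
scene molar 0.51 [545.3 -12.6  14.5] [291. 336.]
scene jar 0.81 [ 7.472e+02  1.076e+02 -7.000e-01] [427. 344.]
scene bur_block 0.69 [6.021e+02 1.245e+02 3.000e-01] [358. 305.]
scene spare_cast 0.65 [ 596.8 -214.6    3.1] [245. 445.]
[791.8  35.   12. ]
[ 769.4 -169.5   12. ]
[ 463.5 -134.4   12. ]
[487.3  70.7  12. ]
```

View pics/top_crop.png

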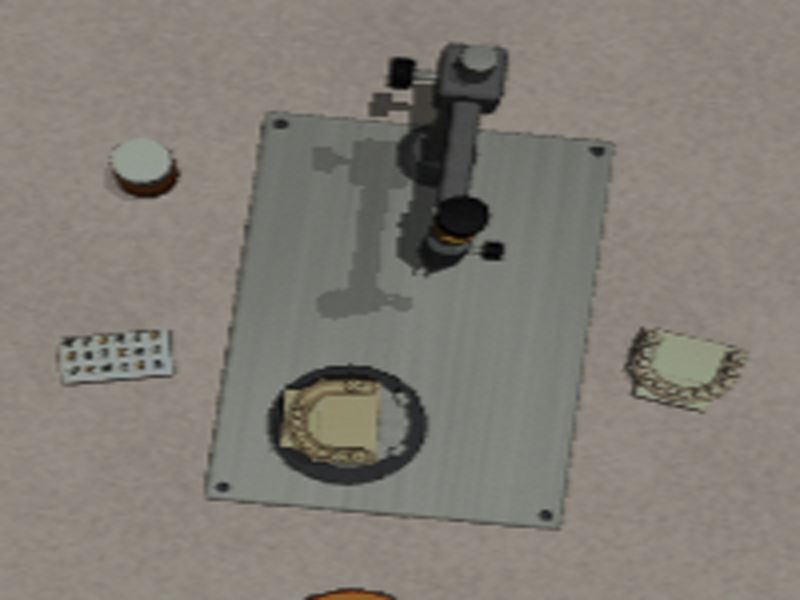

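View pics/scene_crop.png

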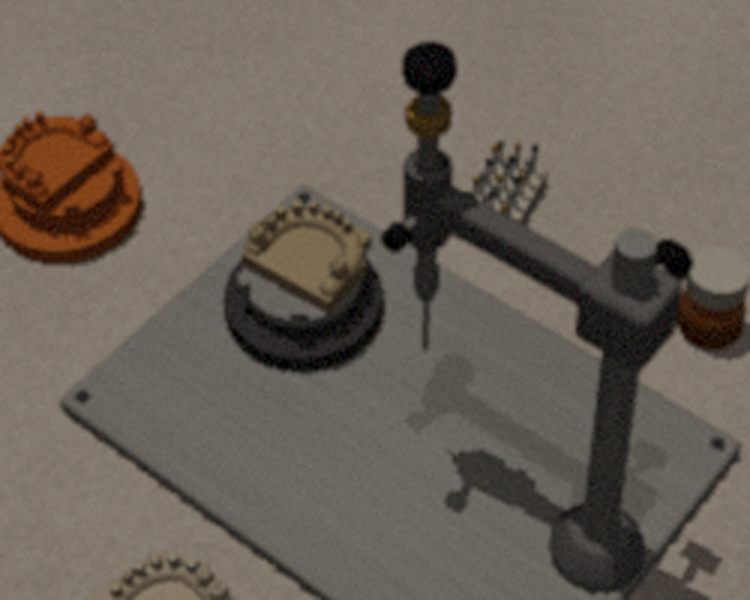

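Surveyor origin (rod axis) comes out at about (648,-52), with yaw about -0.115 rad. The plate corners measure 307 x 206 mm, against 310 x 210 given. The steel table is at about (543,-11), and its lone molar points to world +x. The heel faces -y and the front teeth +y, which agrees with that. First I traverse to above the spindle cap with the jaws shut.

>>> arm_command(
  commands=[0,0,-0.04,0,0.02,0.01,-0.04,0,0.04,0.026,-0.03,0,0.045,0.03,0,0,0.045,0.03,0,0],
  jaw=0,
)

```text
clock: 1.6
position: [358.0, 422.5, 339.9]
ee_rot: [0.976, -0.217, 0.001, 0.002]
contact_force: [1.3, -0.5, -0.3]
gripper_width: 12.1
```

>>> arm_command(
  commands=[0.045,0.03,0,0,0.045,0.03,0,0,0.045,0.03,0,0,0.045,0.03,0,0,0.045,0.03,0,0],
)

```text
clock: 2.1
position: [486.7, 207.3, 343.3]
ee_rot: [0.976, -0.216, 0.003, -0.001]
contact_force: [-0.1, 1.3, 0.5]
gripper_width: -0.1
```

>>> arm_command(
  commands=[0.045,0.03,0,0,0.045,0.03,0,0,0.045,0.03,0,0,0.03,0.02,0,0,0,0,0,0],
)

```text
clock: 2.6
position: [585.1, 41.7, 344.2]
ee_rot: [0.976, -0.219, 0.003, -0.001]
contact_force: [0.9, 0.7, -1.2]
gripper_width: 0.1
```

```bash
python3 - <<'E'
from h import *
s=arm.read_state(); print(s["position"],s["ee_rot"],s["contact_force"])
i=arm.camera_info("wrist"); im=arm.get_image("wrist"); cv2.imwrite("pics/w1.png",im[:,:,::-1])
print(i["world_from_camera"].round(3), i["camera_matrix"][0,0])
for t in ["spindle_top","model_table","molar","cast","rod"]:
    for r in arm.place_of("wrist",t)[:2]:
        w=toworld("wrist",r["centre"],i); print(t,round(r["confidence"],2),w.round(1),proj("wrist",w,i).round(0))
E
```

```text
[585.07330612  41.6867086  344.22438646] [ 9.75766125e-01 -2.18788084e-01  3.40175964e-03 -8.19846239e-04] [ 0.92546588  0.69462923 -1.23655383]
[[-4.26000e-01 -8.68000e-01 -2.56000e-01  6.50860e+02]
 [-9.05000e-01  4.08000e-01  1.24000e-01  9.41900e+00]
 [-3.00000e-03  2.85000e-01 -9.59000e-01  4.86468e+02]
 [ 0.00000e+00  0.00000e+00  0.00000e+00  1.00000e+00]] 370.99385229221264
spindle_top 0.74 [648.3 -54.6 289.2] [441.  70.]
model_table 0.65 [370.1 -16.8  -3.6] [419. 298.]
molar 0.85 [371.6  10.3  54.4] [411. 325.]
molar 0.57 [573.5 -10.7  61.4] [365. 179.]
cast 0.73 [368.2 -16.3  31.3] [426. 311.]
cast 0.64 [544.7 -15.3  48.6] [377. 198.]
```

View pics/w1.png

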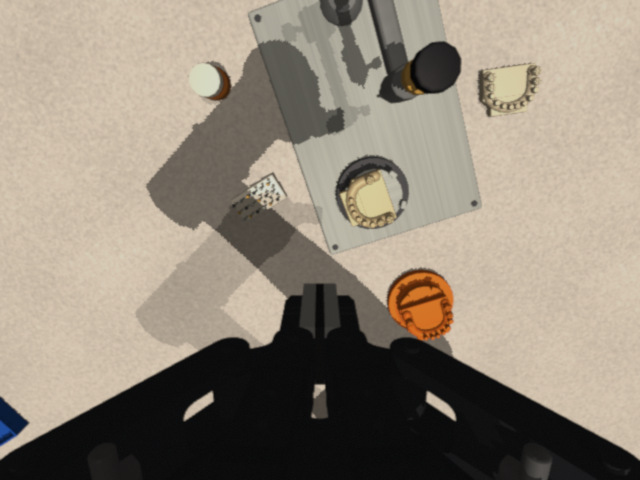

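The wrist view shows the black cap at about (437,67), the steel table at (372,190) and the orange look-alike at (421,303).

```bash
python3 - <<'E'
from h import *
i=arm.camera_info("wrist")
print("cap",ray("",(437,67),295,i).round(1))
print("foot",ray("",(372,191),24,i).round(1), "molar",ray("",(364,178),64,i))
im=arm.get_image("wrist")[120:240,310:440]
cv2.imwrite("pics/w1c.png",cv2.resize(im,None,fx=5,fy=5,interpolation=cv2.INTER_CUBIC)[:,:,::-1])
def rowsfor(d):
    from scipy.spatial.transform import Rotation as R
    return R.from_quat(arm.read_state()["ee_rot"]).inv().apply(d)
print(rowsfor(np.array([648,-53,312])-arm.read_state()["position"]))
E
```

```text
cap [649.3 -46.6 295. ]
foot [548.1  -9.7  24. ] molar [574.42902978  -5.02582481  64.        ]
[100.38050289  63.09216588  33.78711299]
```

View pics/w1c.png

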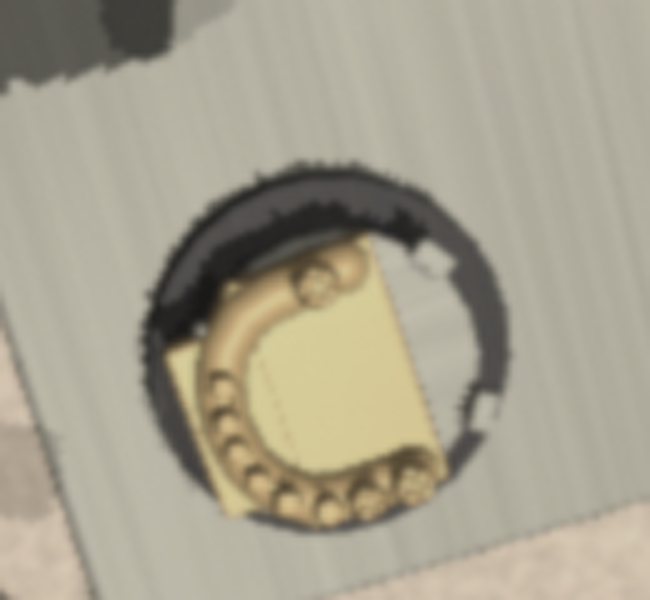

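```bash
python3 - <<'E'
from h import *
i=arm.camera_info("wrist")
c=ray("",(375.2,189.4),20,i); m=ray("",(373.2,176.6),70,i)
a=ray("",(310+74,120+47),56,i); b=ray("",(310+89,120+94),56,i)
d=a-b; print(c,m,"molar-c",m-c,"heel edge",d,np.linalg.norm(d),"yaw",np.arctan2(d[1],d[0]))
a=ray("",(310+33.4,120+69.6),56,i); b=ray("",(310+46,120+103),56,i);d=a-b;print("front edge",d,np.arctan2(d[1],d[0]))
K=ray("",(441,70),295,i);print(K)
E
```

```text
[547.45621091 -14.29218309  20.        ] [572.65027719 -14.68704266  70.        ] molar-c [25.19406628 -0.39485957 50.        ] heel edge [59.08833662 -4.55583023  0.        ] 59.26370823397509 yaw -0.07694978136499407
front edge [43.40694013 -2.53702648  0.        ] -0.058381066617565223
[647.27138544 -47.84286386 295.        ]
```

Lone molar found at (572,-15), table centre at (546,-13), yaw about -0.06. The molar offset is 25 mm, against 26 given. Next I go over the cap at (648,-51).

>>> arm_command(
  commands=[0.035,0.022,0,0,0.035,0.022,0,0,0.03,0.018,0.01,0,0.005,0.002,0.01,0,0,0,0.005,0],
)

```text
clock: 3.45
position: [653.7, -51.7, 322.9]
ee_rot: [0.978, -0.209, 0.006, -0.003]
contact_force: [0.2, 0.7, -0.9]
gripper_width: -0.2
```

```bash
python3 - <<'E'
from h import *
from scipy.spatial.transform import Rotation as R
s=arm.read_state(); print(s["position"],s["contact_force"])
print(R.from_quat(s["ee_rot"]).inv().apply(np.array([648,-51,300])-s["position"]))
a=arm.get_image("scene")[180:380,230:430];b=arm.get_image("top")[100:250,290:490]
cv2.imwrite("pics/p2.png",np.hstack([cv2.resize(a,(400,400)),cv2.resize(b,(400,300))[:].copy() if 0 else cv2.copyMakeBorder(cv2.resize(b,(400,300)),0,100,0,0,0)])[:,:,::-1])
E
```

```text
[653.73880594 -51.72934912 322.94174143] [ 0.23888006  0.67321229 -0.88220355]
[-5.794183    1.87144426 22.86295001]
```

View pics/p2.png

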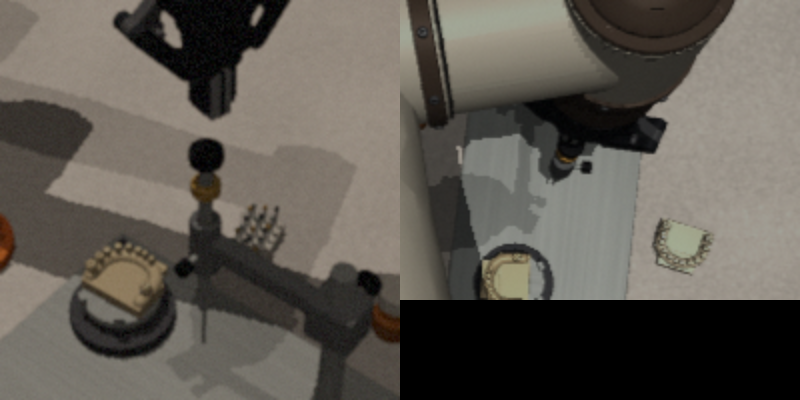

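The closed fingers hang straight above the cap.

>>> arm_command(
  commands=[-0.003,0.001,0.006,0,-0.003,0.001,0.006,0,0,0,0.006,0,0,0,0.004,0,0,0,0.003,0],
)

```text
clock: 4.05
position: [645.1, -46.2, 299.3]
ee_rot: [0.979, -0.206, 0.008, -0.004]
contact_force: [0.2, 0.4, 0.4]
gripper_width: 0.1
```

>>> arm_command(
  commands=[0,0,0.004,0,0,0,0.004,0,0,0,0.004,0,0,0,0.004,0,0,0,0.004,0],
)

```text
clock: 4.55
position: [645.5, -46.0, 279.3]
ee_rot: [0.979, -0.205, 0.009, -0.004]
contact_force: [-1.4, 0.1, 3.2]
gripper_width: 0.1
```

>>> arm_command(
  commands=[0,0,0.004,0,0,0,0.004,0,0,0,0.003,0,0,0,0.002,0,0,0,0.002,0],
)

```text
clock: 5.05
position: [645.6, -46.1, 265.0]
ee_rot: [0.979, -0.205, 0.009, -0.003]
contact_force: [-5.8, 3.9, 14.1]
gripper_width: 0.1
```

>>> arm_command(
  commands=[0,0,0.002,0,0,0,0.001,0,0,0,0.001,0,0,0,0,0,0,0,0,0],
)

```text
clock: 5.55
position: [645.5, -46.0, 265.1]
ee_rot: [0.979, -0.205, 0.011, -0.003]
contact_force: [-2.0, 1.2, 2.6]
gripper_width: 0.0
```

>>> arm_command(
  commands=[0,0,-0.004,0,0,0,-0.01,0,0,0,-0.02,0,0,0,-0.03,0,0,0,-0.02,0],
)

```text
clock: 6.05
position: [643.5, -46.7, 346.6]
ee_rot: [0.979, -0.205, 0.007, -0.002]
contact_force: [0.7, 0.1, 0.3]
gripper_width: -0.1
```

>>> arm_command(
  commands=[-0.035,0,0,4,-0.04,0,0,0,-0.04,0,0,0,-0.035,0,0.02,0,-0.025,0,0.04,0],
  jaw=0.45,
)

```text
clock: 6.55
position: [493.5, 34.2, 291.1]
ee_rot: [0.97, -0.243, 0.017, -0.007]
contact_force: [1.0, -0.1, -0.5]
gripper_width: 38.6
```

>>> arm_command(
  commands=[0,0,0.045,0,0,0,0.045,0,0,0,0.03,0,0,0,0,0,0,0,0,0],
)

```text
clock: 7.05
position: [495.1, 36.1, 168.4]
ee_rot: [0.97, -0.241, 0.018, -0.008]
contact_force: [0.2, 0.0, 0.1]
gripper_width: 38.6
```

```bash
python3 - <<'E'
from h import *
from scipy.spatial.transform import Rotation as R
s=arm.read_state(); q=R.from_quat(s["ee_rot"]); print(s["position"],s["contact_force"],s["gripper_width"]); M=q.as_matrix(); print(M.round(3),np.degrees(np.arctan2(M[1,0],M[0,0])))
print(q.inv().apply(np.array([482,21,60])-s["position"]))
i=arm.camera_info("wrist"); im=arm.get_image("wrist"); cv2.imwrite("pics/w3.png",im[:,:,::-1])
b=arm.get_image("scene")[180:420,190:450]; cv2.imwrite("pics/s3.png",cv2.resize(b,None,fx=2.5,fy=2.5,interpolation=cv2.INTER_CUBIC)[:,:,::-1])
np.save("w3.npy",i["world_from_camera"])
for n in ["scene","wrist"]:
  for t in ["spindle_top","model_table","molar","rod"]:
    for r in arm.place_of(n,t)[:2]:
        w=toworld(n,r["centre"],i if n=="wrist" else None); print(n,t,round(r["confidence"],2),w.round(1),proj(n,w,i if n=="wrist" else None).round(0))
E
```

```text
[495.08675286  36.133852   168.43216084] [0.18536205 0.03343829 0.11321965] 38.55990549535116
[[ 0.883 -0.468  0.039]
 [-0.468 -0.884  0.006]
 [ 0.032 -0.024 -0.999]] -27.924471696346256
[ -7.9331579   22.0644206  107.74069069]
scene spindle_top 0.63 [650.2 -53.9 267.6] [332. 266.]
scene model_table 0.79 [368.2 -14.9  -1. ] [211. 304.]
scene model_table 0.56 [545.4 -13.6  13.8] [291. 337.]
scene molar 0.9 [574.5 -16.4  66.9] [303. 325.]
scene molar 0.69 [376.4   9.4  50.9] [220. 278.]
scene rod 0.4 [650.9 -52.6  62.9] [332. 361.]
wrist model_table 0.89 [547.7 -14.9  15.2] [350. 133.]
wrist model_table 0.75 [369.  -15.4  -2.7] [436. 310.]
wrist molar 0.94 [575.3 -11.1  63.5] [329.  95.]
wrist molar 0.81 [374.1   8.2  53.5] [426. 350.]
```

View pics/w3.png

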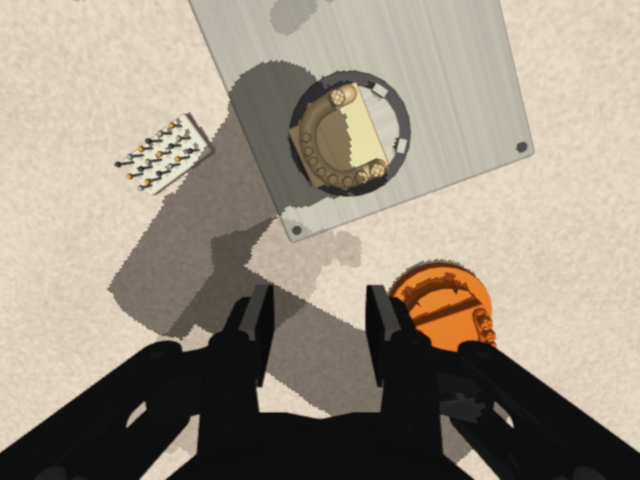

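View pics/s3.png

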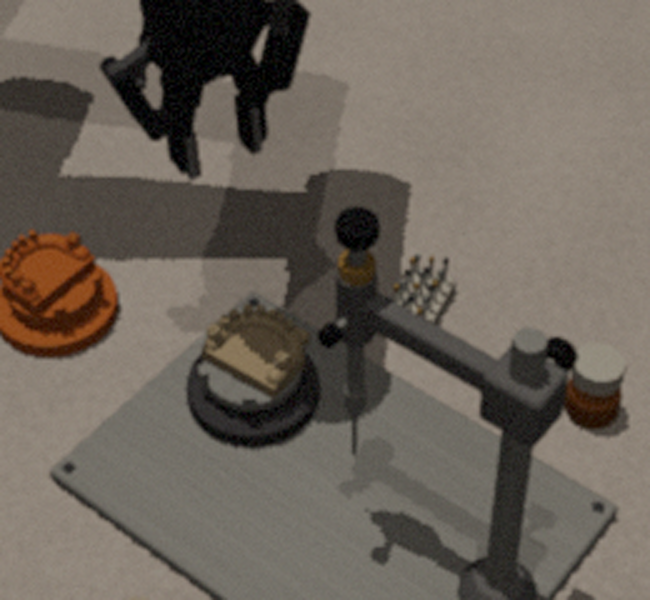

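The spindle is down with the collar on the sleeve (cap at about 267 mm). Rod tip shows at scene pixel (331.6,362).

```bash
cat >> h.py <<'E'
from scipy.spatial.transform import Rotation as R
def need(p):
    s=arm.read_state(); q=R.from_quat(s["ee_rot"]); print("pos",s["position"].round(1),"F",s["contact_force"].round(1),"need tool mm",q.inv().apply(np.array(p)-s["position"]).round(1))
E
python3 - <<'E'
from h import *
i=arm.camera_info("wrist")
print("rod scene",ray("scene",(331.6,362),64))
print("foot wrist",ray("",(350,133),20,i),"molar",ray("",(341,97),70,i))
a=ray("",(354,83),56,i);b=ray("",(386,163),56,i);d=a-b;print(d,np.arctan2(d[1],d[0]))
need([482,21,60])
E
```

```text
rod scene [651.71524647 -55.20445698  64.        ]
foot wrist [546.62364212 -14.58967879  20.        ] molar [569.53127603 -16.80913286  70.        ]
[ 5.54442310e+01 -3.44578599e+00  2.84217094e-14] -0.062068853315893124
pos [494.3  36.1 168. ] F [-0.2  0.8 -0.2] need tool mm [ -7.2  21.7 107.3]
```

>>> arm_command(
  commands=[-0.003,0.01,0.02,0,-0.003,0.01,0.025,0,0,0.004,0.03,0,0,0,0.02,0,0,0,0.01,0],
)

```text
clock: 8.05
position: [485.1, 19.0, 62.8]
ee_rot: [0.97, -0.241, 0.023, -0.011]
contact_force: [0.7, -0.3, 0.5]
gripper_width: 38.2
```

```bash
python3 - <<'E'
from h import *
need([483,20,18])
i=arm.camera_info("wrist"); im=arm.get_image("wrist"); cv2.imwrite("pics/w4.png",im[:,:,::-1])
E
```

```text
pos [485.1  19.   62.8] F [ 0.7 -0.3  0.5] need tool mm [-4.1  1.5 44.7]
```

View pics/w4.png

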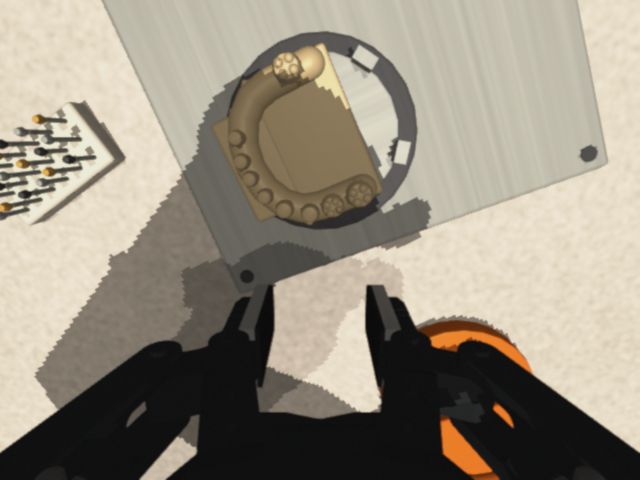

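>>> arm_command(
  commands=[-0.002,0,0.012,0,-0.002,0,0.012,0,-0.001,0.001,0.011,0,0,0.001,0.007,0,0,0,0.002,0],
)

```text
clock: 8.6
position: [485.2, 21.4, 19.5]
ee_rot: [0.97, -0.24, 0.025, -0.012]
contact_force: [-0.4, 0.3, -0.0]
gripper_width: 38.2
```

```bash
python3 - <<'E'
from h import *
need([483,20,18])
i=arm.camera_info("wrist"); im=arm.get_image("wrist"); cv2.imwrite("pics/w5.png",im[:,:,::-1])
b=arm.get_image("scene")[230:400,200:400]; cv2.imwrite("pics/s5.png",cv2.resize(b,None,fx=3.5,fy=3.5,interpolation=cv2.INTER_CUBIC)[:,:,::-1])
E
```

```text
pos [485.2  21.4  19.5] F [-0.4  0.3 -0. ] need tool mm [-1.4  2.3  1.3]
```

View pics/w5.png

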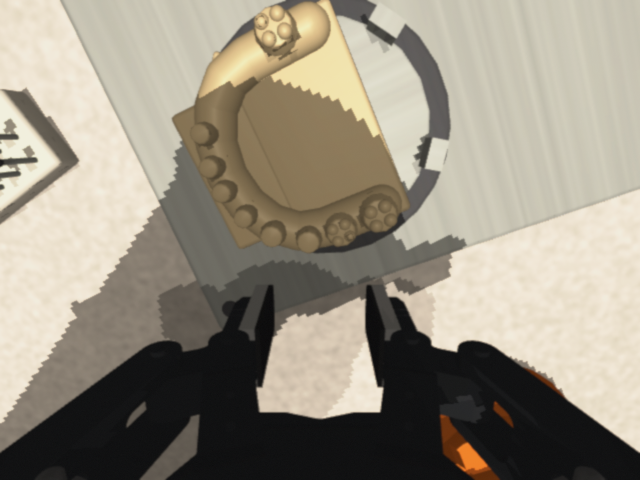

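View pics/s5.png

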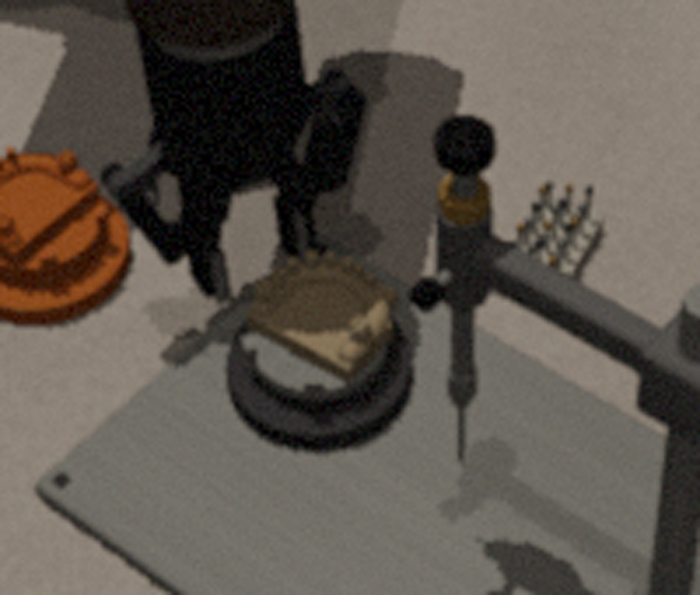

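The fingers stand centred behind the steel foot, about 19 mm off. Next I lower a little and close in.

>>> arm_command(
  commands=[0,0.001,0.002,0,0.003,0.001,0.002,0,0.004,0,0.001,0,0.004,0,0.0005,0,0.002,0,0,0],
)

```text
clock: 9.2
position: [498.7, 13.6, 16.4]
ee_rot: [0.97, -0.24, 0.027, -0.013]
contact_force: [0.1, 0.5, 0.2]
gripper_width: 38.4
```

>>> arm_command(
  commands=[0.002,0,0,0,0.002,0,0,0,0.002,0,0,0,0.002,0,0,0,0.002,0,0,0],
)

```text
clock: 9.7
position: [502.7, 8.9, 16.2]
ee_rot: [0.97, -0.24, 0.022, -0.012]
contact_force: [-4.5, 5.2, 5.4]
gripper_width: 38.6
```

```bash
python3 - <<'E'
from h import *
need([570.6,-26.6,16])
i=arm.camera_info("wrist"); im=arm.get_image("wrist"); cv2.imwrite("pics/w6.png",im[:,:,::-1])
b=arm.get_image("scene")[240:380,220:380]; cv2.imwrite("pics/s6.png",cv2.resize(b,None,fx=4,fy=4,interpolation=cv2.INTER_CUBIC)[:,:,::-1])
E
```

```text
pos [502.7   8.9  16.2] F [-4.5  5.2  5.4] need tool mm [76.6 -0.2  3. ]
```

View pics/w6.png

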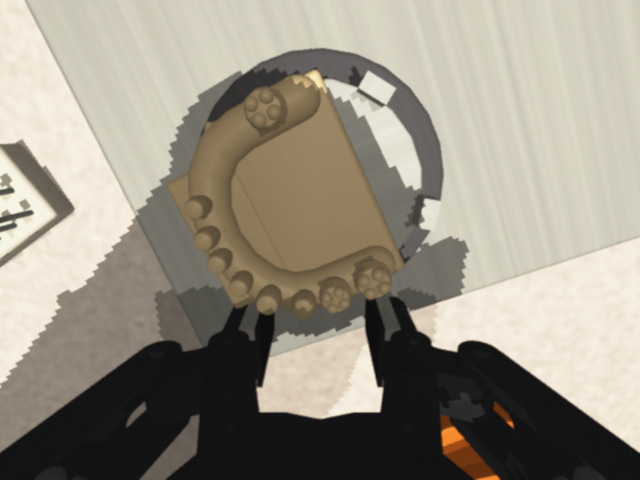

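View pics/s6.png

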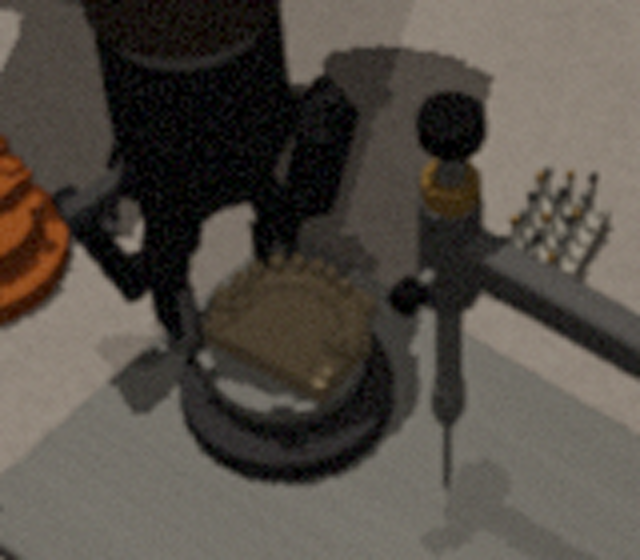

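Contact is made with about 6 N of push. There is some vertical force as well, so I raise slightly while pushing.

>>> arm_command(
  commands=[0.002,0,-0.0005,0,0.003,0,-0.0005,0,0.003,0,0,0,0.003,0,0,0,0.003,0,0,0],
)

```text
clock: 10.3
position: [510.5, 2.2, 16.6]
ee_rot: [0.971, -0.24, 0.017, -0.01]
contact_force: [-5.3, 4.9, 3.3]
gripper_width: 38.1
```

```bash
cat > chk.py <<'E'
from h import *
import sys
k=sys.argv[1]
s=arm.read_state(); M=R.from_quat(s["ee_rot"]).as_matrix(); print("yaw",np.degrees(np.arctan2(M[1,0],M[0,0])).round(1),"toolx",M[:,0].round(3),"toolz",M[:,2].round(3))
i=arm.camera_info("wrist"); im=arm.get_image("wrist"); im2=arm.get_image("scene")[230:390,220:400]
out=np.hstack([cv2.resize(im,(400,300)),cv2.resize(im2,(400,356),interpolation=cv2.INTER_CUBIC)[:300]])
cv2.imwrite(f"pics/c{k}.png",out[:,:,::-1]); cv2.imwrite(f"pics/wf{k}.png",im[:,:,::-1]);cv2.imwrite(f"pics/sf{k}.png",cv2.resize(im2,None,fx=4,fy=3.7,interpolation=cv2.INTER_CUBIC)[:,:,::-1])
for n in ["wrist","scene"]:
  for t in ["model_table","molar","rod"]:
    for r in arm.place_of(n,t)[:2]:
        w=toworld(n,r["centre"],i if n=="wrist" else None)
        if w[0]>450 and r["confidence"]>.3: print(n,t,round(r["confidence"],2),w.round(1),proj(n,w,i if n=="wrist" else None).round(0))
E
python3 chk.py 7; python3 -c "
from h import *
need([570.6,-26.6,16.5])"
```

```text
yaw -27.8 toolx [ 0.884 -0.467  0.028] toolz [ 0.037  0.011 -0.999]
wrist model_table 0.86 [555.9 -22.2  12.4] [319. 180.]
wrist molar 0.9 [585.3 -21.1  63.2] [254. 103.]
scene model_table 0.97 [557.9 -23.3  11.6] [294. 345.]
scene molar 0.57 [583.7 -22.9  64.7] [306. 330.]
scene rod 0.36 [645.8 -55.8  62.6] [328. 361.]
pos [510.9   2.1  16.6] F [-3.9  1.7  2.7] need tool mm [66.2 -2.4  2.1]
```

View pics/c7.png

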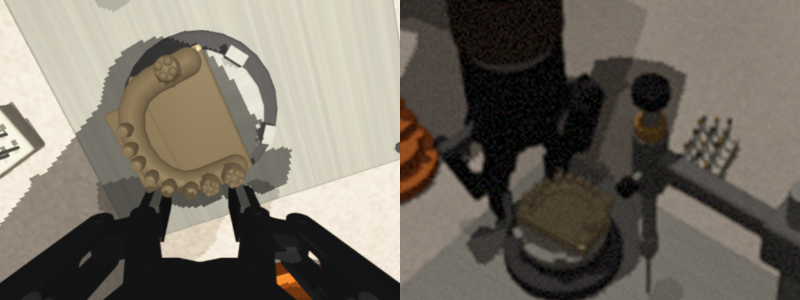

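The table is at (556.5,-22.5), nested 52 mm ahead of the TCP as computed. I continue the push.

>>> arm_command(
  commands=[0.004,-0.0002,0,0,0.004,-0.0002,0,0,0.004,-0.0002,0,0,0.004,-0.0002,0,0,0.004,-0.0002,0,0],
)

```text
clock: 11.2
position: [524.9, -6.7, 16.6]
ee_rot: [0.97, -0.241, 0.013, -0.008]
contact_force: [-6.0, 3.3, 4.3]
gripper_width: 38.4
```

>>> arm_command(
  commands=[0.004,-0.0003,0.0001,0,0.004,-0.0003,0.0001,0,0.004,-0.0003,0.0001,0,0.004,-0.0003,0.0001,0,0.003,-0.0002,0,0],
)

```text
clock: 11.7
position: [537.2, -14.5, 16.6]
ee_rot: [0.97, -0.242, 0.007, -0.007]
contact_force: [-5.4, 4.1, 5.0]
gripper_width: 38.3
```

```bash
python3 chk.py 8; python3 -c "
from h import *
need([570.6,-26.6,16.5])"
```

```text
yaw -28.0 toolx [ 0.883 -0.469  0.011] toolz [ 0.018  0.009 -1.   ]
wrist model_table 0.94 [583.5 -43.8  12.5] [328. 173.]
wrist molar 0.76 [610.5 -39.5  60.7] [265. 109.]
scene model_table 0.93 [582.8 -37.8  13. ] [301. 356.]
scene molar 0.59 [612.4 -41.2  65.9] [315. 345.]
scene rod 0.52 [647.4 -54.5  62.8] [329. 361.]
pos [537.6 -14.6  16.6] F [-4.5  2.3  3.2] need tool mm [34.8 -4.9  0.6]
```

View pics/wf8.png

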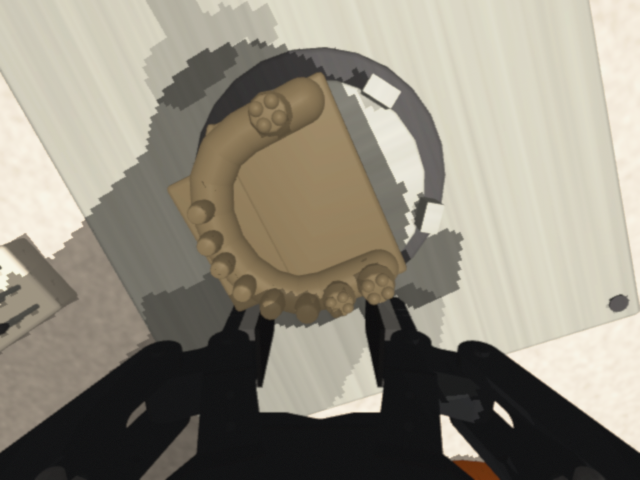

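View pics/sf8.png

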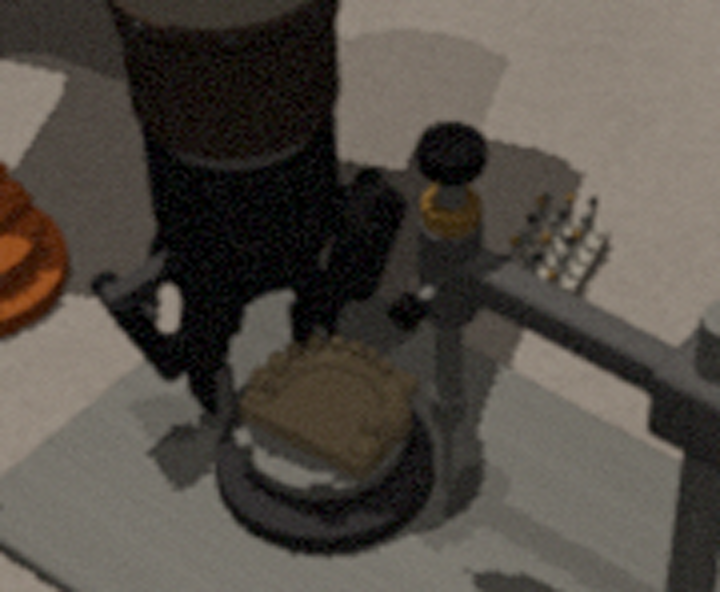

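```bash
python3 -c "
from h import *
i=arm.camera_info('wrist')
a=ray('',(325,75),56,i);b=ray('',(403,268),56,i);d=a-b;print(d,np.arctan2(d[1],d[0]))
print('foot',ray('',(319,176),20,i),'molar',ray('',(269,113),70,i), proj('scene',[648.5,-53.5,64]))
print(proj('scene',[611,-40.5,70]))"
```

```text
[57.86371924 -4.18220798  0.        ] -0.07215139705864537
foot [585.30592409 -40.58052106  20.        ] molar [608.71103194 -40.98984679  70.        ] [330.37928315 360.36792217]
[314.29093291 342.41878397]
```

>>> arm_command(
  commands=[0.004,-0.0007,0,0,0.004,-0.0007,0,0,0.004,-0.0007,0,0,0.004,-0.0007,0,0,0.004,-0.0007,0,0],
)

```text
clock: 12.6
position: [549.6, -21.2, 16.5]
ee_rot: [0.97, -0.243, 0.0, -0.004]
contact_force: [-6.9, 3.4, 6.0]
gripper_width: 38.5
```

```bash
python3 chk.py 9; python3 -c "
from h import *
need([570.6,-26.6,16.5])"
```

```text
yaw -28.1 toolx [ 0.882 -0.471 -0.002] toolz [ 0.002  0.008 -1.   ]
wrist model_table 0.56 [593.  -46.6  10.4] [323. 183.]
wrist molar 0.7 [621.3 -42.9  62.9] [256. 124.]
scene model_table 0.86 [595.8 -50.2  13.2] [304. 364.]
scene molar 0.89 [622.4 -49.3  66.4] [318. 351.]
scene rod 0.57 [602.7 125.8   1.1] [358. 304.]
scene rod 0.52 [649.6 -54.5  63.9] [331. 361.]
pos [550.2 -21.4  16.5] F [-5.   1.9  3.6] need tool mm [20.4 -5.   0. ]
```

View pics/wf9.png

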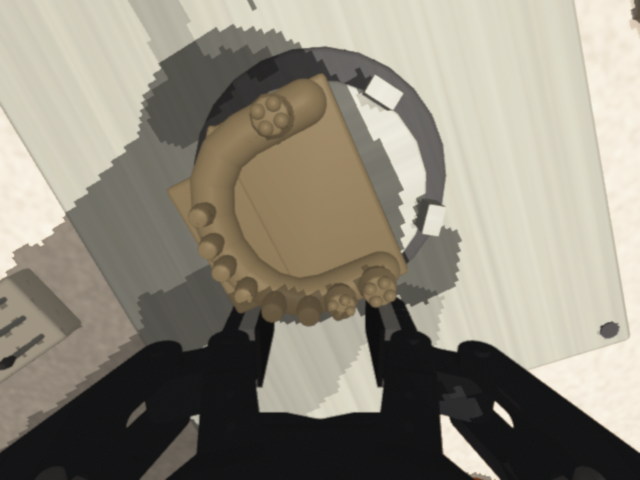

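View pics/sf9.png

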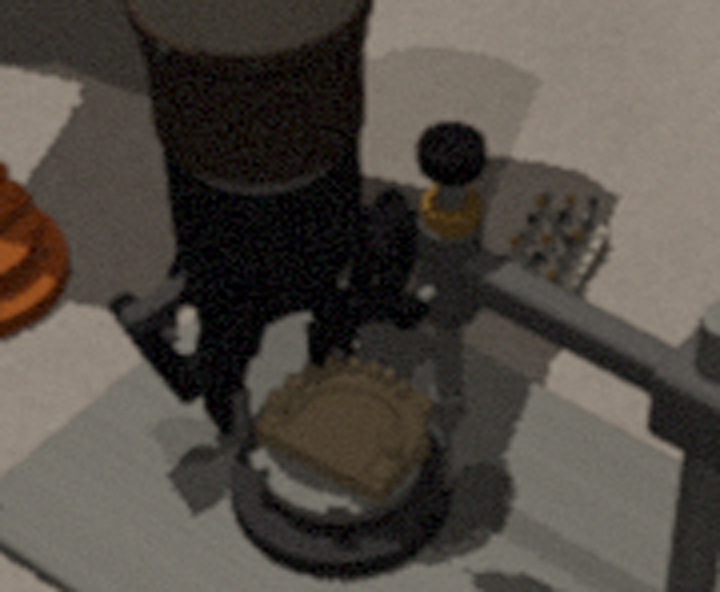

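>>> arm_command(
  commands=[0.004,-0.0009,0,0,0.004,-0.0009,0,0,0.003,-0.0008,0,0,0.003,-0.0008,0,0,0,0,0,0],
)

```text
clock: 13.5
position: [557.0, -25.1, 16.6]
ee_rot: [0.97, -0.244, -0.007, -0.002]
contact_force: [-2.5, 1.8, 0.9]
gripper_width: 38.4
```

```bash
python3 chk.py 10; python3 -c "
from h import *
need([569.3,-26.8,16.5])
i=arm.camera_info('wrist')"
python3 - <<'E'
from h import *
im=arm.get_image("scene")[320:400,280:380]
cv2.imwrite("pics/z10.png",cv2.resize(im,None,fx=7,fy=7,interpolation=cv2.INTER_CUBIC)[:,:,::-1].clip(0,255))
E
```

```text
yaw -28.2 toolx [ 0.881 -0.473 -0.014] toolz [-0.012  0.007 -1.   ]
wrist molar 0.41 [652.3 -52.9  62.6] [226.  18.]
wrist rod 0.82 [651.4 -56.7  62.5] [242.  13.]
scene model_table 0.94 [604.5 -51.   11.2] [308. 368.]
scene molar 0.59 [631.5 -50.2  66.5] [322. 353.]
scene rod 0.5 [647.4 -52.1  62.9] [330. 360.]
scene rod 0.34 [633.  -53.1  67.1] [322. 355.]
pos [557.1 -25.2  16.5] F [-3.9  1.6  2.7] need tool mm [11.5 -4.4 -0.1]
```

View pics/z10.png

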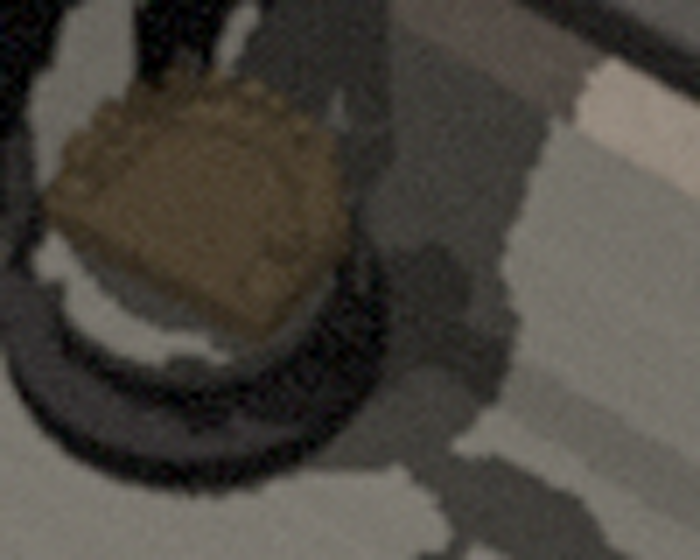

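View pics/wf10.png

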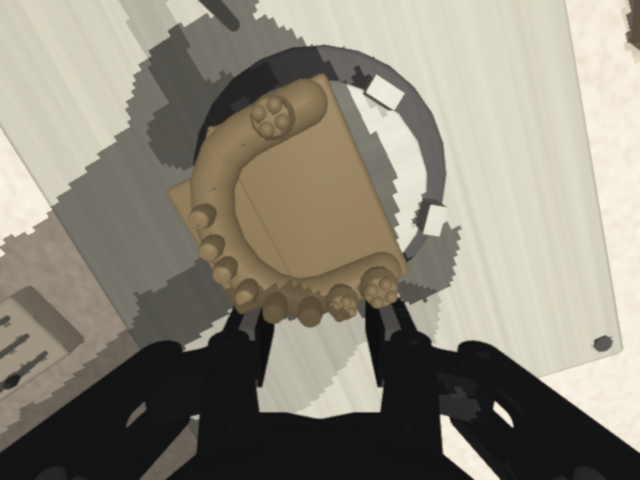

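The wrist camera now sees the rod tip at about (235,27) and the molar at (270,116), so I can measure them relative to each other.

```bash
python3 - <<'E'
from h import *
i=arm.camera_info('wrist')
r=ray('',(235,26),64,i); print("rod",r)
for z in (66,70): print("molar",ray('',(270,116),z,i))
m=ray('',(270,116),70,i)
d=(r-m)[:2]; x=np.array([np.cos(-.07),np.sin(-.07)]); y=np.array([-x[1],x[0]])
print("in table frame",d@x,d@y)
t=d-7*x; M=R.from_quat(arm.read_state()["ee_rot"]).as_matrix()[:2,:2]
print("tool move",M.T@t)
E
```

```text
rod [649.55451418 -54.0663004   64.        ]
molar [629.15915579 -51.45503679  66.        ]
molar [628.92624172 -51.90889009  70.        ]
in table frame 20.72864924839039 -0.7093266991703602
tool move [12.81159494 -4.98113424]
```

>>> arm_command(
  commands=[0.003,-0.0012,0,0,0.003,-0.0012,0,0,0.003,-0.0012,0,0,0.002,-0.0009,0,0,0.001,-0.0005,0,0],
)

```text
clock: 14.45
position: [559.6, -26.4, 16.5]
ee_rot: [0.969, -0.245, -0.018, 0.001]
contact_force: [-5.0, 2.8, 4.7]
gripper_width: 38.3
```

```bash
python3 - <<'E'
from h import *
need([569.3,-26.8,16.5])
im=arm.get_image("wrist"); cv2.imwrite("pics/w11.png",cv2.resize(im[0:200,150:420],None,fx=2.9,fy=2.9,interpolation=cv2.INTER_CUBIC)[:,:,::-1])
E
```

```text
pos [559.6 -26.4  16.5] F [-5.   2.8  4.7] need tool mm [ 8.7 -4.2 -0.4]
```

View pics/w11.png

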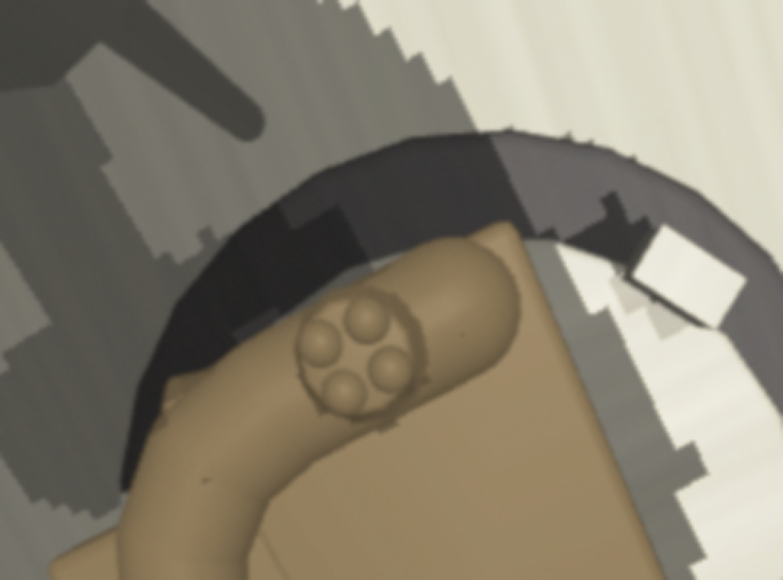

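```bash
cat > rel.py <<'E'
from h import *
import sys
a=list(map(float,sys.argv[1:5]))
i=arm.camera_info('wrist')
r=ray('',a[:2],64,i); m=ray('',a[2:],70,i)
d=(r-m)[:2]; x=np.array([np.cos(-.07),np.sin(-.07)]); y=np.array([-x[1],x[0]])
M=R.from_quat(arm.read_state()["ee_rot"]).as_matrix(); print(M.round(3))
print("rod",r,"molar",m,"table frame",d@x,d@y,"tool move",M[:2,:2].T@(d-7*x))
E
python3 rel.py 235.5 43.5 274.8 122.4
```

```text
[[ 0.879 -0.475 -0.035]
 [-0.475 -0.88   0.006]
 [-0.034  0.012 -0.999]]
rod [649.63193021 -53.86793089  64.        ] molar [630.95821893 -53.66742388  70.        ] table frame 18.642003399510507 1.1060765662445888 tool move [10.14372607 -5.80474899]
```

>>> arm_command(
  commands=[0.0035,-0.002,0,0,0.0035,-0.002,0,0,0.0035,-0.002,0,0,0,0,0,0,0,0,0,0],
)

```text
clock: 15.0
position: [561.0, -26.7, 16.4]
ee_rot: [0.969, -0.246, -0.029, 0.005]
contact_force: [-2.9, 1.3, 1.3]
gripper_width: 38.2
```

```bash
cat > sn.py <<'E'
from h import *
import sys
need([569.3,-26.8,16.5])
im=arm.get_image("wrist"); cv2.imwrite(f"pics/w{sys.argv[1]}.png",cv2.resize(im[0:200,150:420],None,fx=2.9,fy=2.9,interpolation=cv2.INTER_CUBIC)[:,:,::-1])
E
python3 sn.py 12
```

```text
pos [561.  -26.7  16.4] F [-2.9  1.3  1.3] need tool mm [ 7.4 -3.9 -0.6]
```

View pics/w12.png

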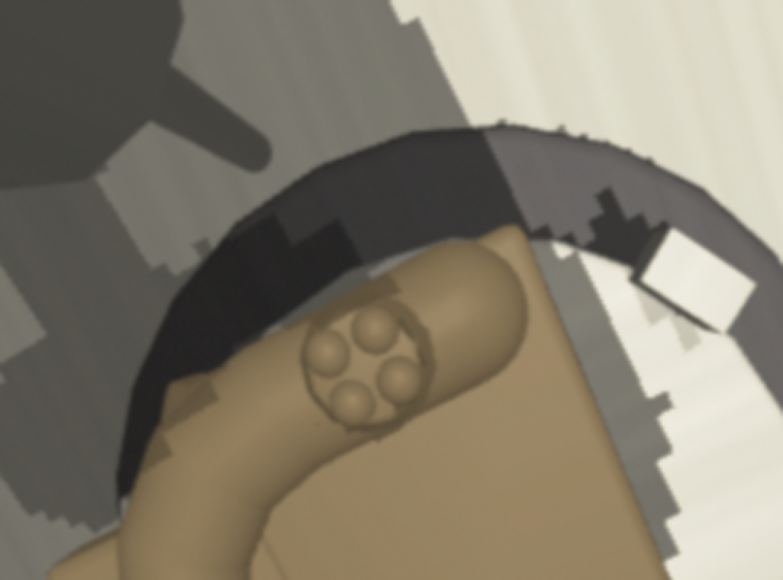

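```bash
python3 rel.py 238 53.5 276.9 125.8
```

```text
[[ 0.877 -0.477 -0.06 ]
 [-0.477 -0.879  0.004]
 [-0.054  0.025 -0.998]]
rod [649.73002072 -53.98313617  64.        ] molar [632.73054285 -54.3186298   70.        ] table frame 16.93438078120016 1.5236638828656144 tool move [ 8.39215304 -5.49852877]
```

>>> arm_command(
  commands=[0.004,-0.0025,0,0,0.004,-0.0025,0,0,0.004,-0.0025,0,0,0,0,0,0,0,0,0,0],
)

```text
clock: 15.55
position: [562.1, -26.9, 16.2]
ee_rot: [0.968, -0.248, -0.044, 0.011]
contact_force: [-2.9, 1.5, 1.7]
gripper_width: 38.4
```

```bash
python3 sn.py 13
```

```text
pos [562.1 -26.9  16.2] F [-2.9  1.5  1.7] need tool mm [ 6.2 -3.5 -1. ]
```

View pics/w13.png

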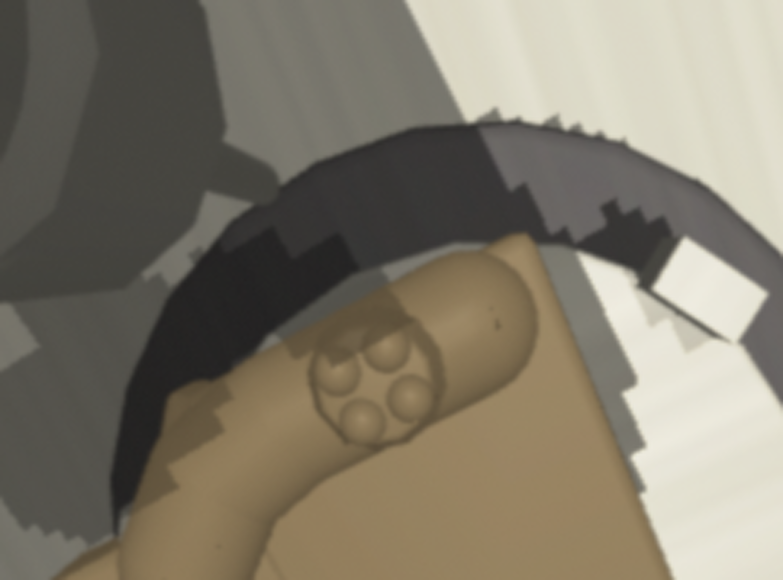

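```bash
python3 rel.py 241.5 65 279.5 130; python3 - <<'E'
from h import *
s=arm.read_state(); print({k:np.round(v,3) for k,v in s.items()})
a=arm.get_image("scene")[120:400,220:460];cv2.imwrite("pics/s13.png",cv2.resize(a,None,fx=2.1,fy=2.1,interpolation=cv2.INTER_CUBIC)[:,:,::-1])
b=arm.get_image("top")[60:300,280:480];cv2.imwrite("pics/t13.png",cv2.resize(b,None,fx=2.4,fy=2.4,interpolation=cv2.INTER_CUBIC)[:,:,::-1])
E
```

```text
[[ 0.873 -0.479 -0.09 ]
 [-0.481 -0.877  0.001]
 [-0.08   0.042 -0.996]]
rod [649.61652856 -54.11332789  64.        ] molar [634.56255524 -54.92937359  70.        ] table frame 14.960029591997637 1.8669649690682149 tool move [ 6.42127205 -5.00851493]
{'clock': np.float64(15.6), 'joints': array([ 0.228,  0.561, -0.312, -0.031, -0.786,  0.864]), 'joint_vel': array([ 0.   ,  0.005,  0.002,  0.001, -0.   ,  0.001]), 'joint_efforts': array([ -0.951, -40.735,  13.914,   3.482,   0.737,  -0.   ]), 'position': array([562.151, -26.917,  16.079]), 'ee_rot': array([ 0.968, -0.248, -0.044,  0.011]), 'contact_force': array([-4.072,  1.847,  3.239]), 'wrist_torque': array([ 0.507,  0.882, -0.048]), 'gripper_width': np.float64(38.608)}
```

View pics/s13.png

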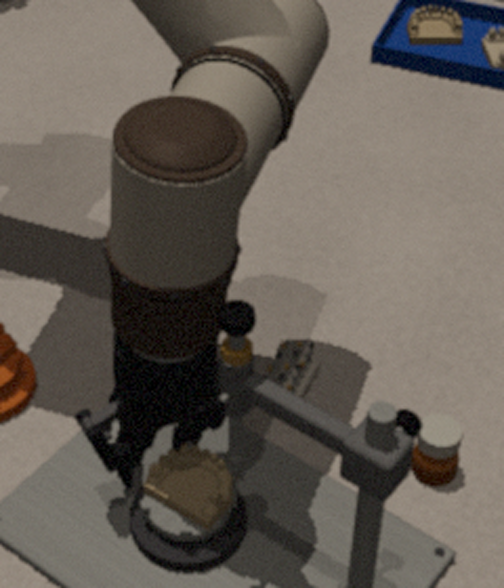

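View pics/t13.png

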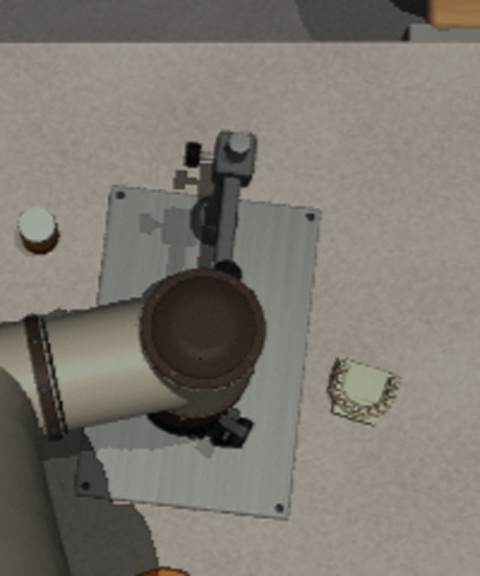

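The tool is creeping into a backward tilt, because each row is relative to the pose measured under load. That also leans the wrist towards the spindle. I back off clear of the table to recover before the last 8 mm.

>>> arm_command(
  commands=[-0.006,0,0,0,-0.01,0,0,0,-0.015,0,0,0,-0.02,0,0,0,-0.02,0,0,0],
)

```text
clock: 16.2
position: [504.2, 7.8, 21.0]
ee_rot: [0.968, -0.248, -0.037, 0.009]
contact_force: [-0.4, 0.6, -0.4]
gripper_width: 38.4
```

```bash
python3 chk.py 14
```

```text
yaw -28.9 toolx [ 0.874 -0.482 -0.068] toolz [-0.077  0.002 -0.997]
scene model_table 0.62 [610.8 -54.7  14.3] [310. 370.]
scene molar 0.7 [638.9 -55.8  66.9] [324. 358.]
scene rod 0.39 [647.6 -53.3  64.6] [330. 360.]
```

View pics/wf14.png

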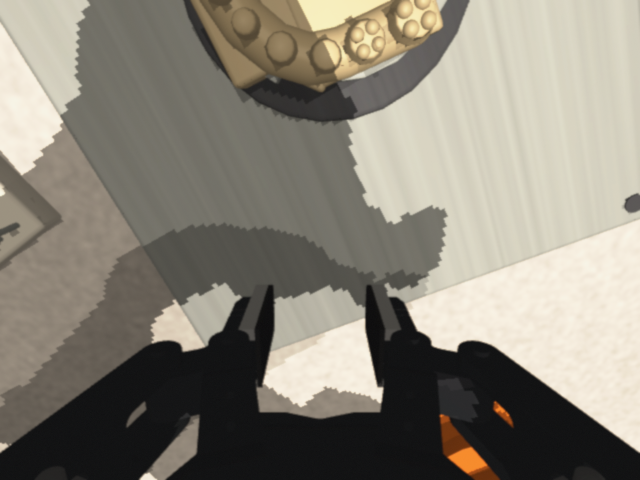

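```bash
python3 - <<'E'
from h import *
a=arm.get_image("scene")[310:400,270:380];cv2.imwrite("pics/s14.png",cv2.resize(a,None,fx=6,fy=6,interpolation=cv2.INTER_CUBIC)[:,:,::-1])
b=arm.get_image("top")[130:250,310:430];cv2.imwrite("pics/t14.png",cv2.resize(b,None,fx=5,fy=5,interpolation=cv2.INTER_CUBIC)[:,:,::-1])
E
```

```text
(no output)
```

View pics/s14.png

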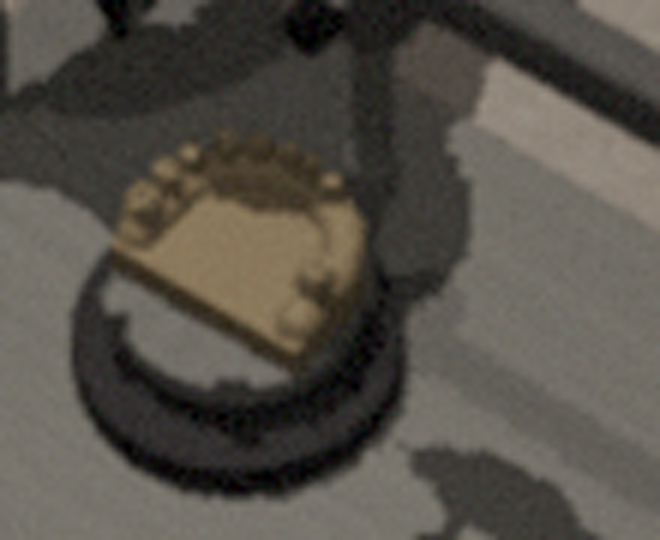

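View pics/t14.png

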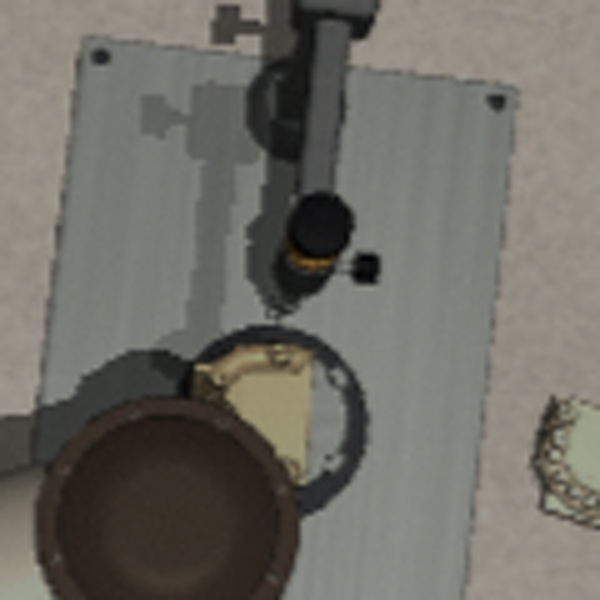

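```bash
python3 - <<'E'
from h import *
print("top molar",ray("top",(310+278/5,130+357/5),70),"scene molar",ray("scene",(270+318/6,310+282/6),70))
print("expected rod tip in top crop",(proj("top",[649.5,-54,64])-[310,130])*5, "scene crop",(proj("scene",[649.5,-54,64])-[270,310])*6)
E
```

```text
top molar [630.14560382 -51.04274751  70.        ] scene molar [637.73900724 -57.90843177  70.        ]
expected rod tip in top crop [283.16739874 316.3593775 ] scene crop [364.60888689 305.16777625]
```

>>> arm_command(
  commands=[0,0,-0.045,0,0,0,-0.045,0,0.045,0,-0.02,0,-0.045,0,0,0,0,0,0,0],
)

```text
clock: 17.2
position: [517.9, 4.1, 129.3]
ee_rot: [0.967, -0.252, -0.042, 0.011]
contact_force: [0.3, -0.3, 0.4]
gripper_width: 38.5
```

>>> arm_command(
  commands=[0,0.045,0,0,0,-0.045,0,0,0,0,0.045,0,0,0,-0.045,0,0,0,0,0],
)

```text
clock: 17.7
position: [506.6, -4.5, 114.5]
ee_rot: [0.965, -0.257, -0.056, 0.02]
contact_force: [1.5, 0.8, 2.4]
gripper_width: 38.4
```

>>> arm_command(
  commands=[-0.02,0,0,0,-0.045,0,0,0,-0.045,0,0,0,-0.02,0,0,0,0,0,0,0],
)

```text
clock: 18.2
position: [390.0, 59.9, 124.0]
ee_rot: [0.964, -0.259, -0.06, 0.022]
contact_force: [-0.3, 0.5, -0.2]
gripper_width: 38.4
```

```bash
python3 -c "
from h import *
s=arm.read_state();M=R.from_quat(s['ee_rot']).as_matrix();print(M.round(3),s['position'],s['joints'].round(3))"
```

```text
[[ 0.858 -0.497 -0.127]
 [-0.503 -0.864 -0.012]
 [-0.104  0.074 -0.992]] [389.99356858  59.94666894 123.99149844] [ 0.525  0.182 -0.573 -0.067 -0.933  0.563]
```

>>> arm_command(
  commands=[0.01,-0.02,0.01,0,0.015,-0.025,0.02,0,0.01,-0.02,0.025,0,0,0,0.025,0,0,0,0.01,0],
)

```text
clock: 18.7
position: [449.8, 99.4, 25.3]
ee_rot: [0.964, -0.259, -0.055, 0.018]
contact_force: [-1.2, -0.2, 1.4]
gripper_width: 38.5
```

```bash
python3 -c "
from h import *
s=arm.read_state();M=R.from_quat(s['ee_rot']).as_matrix();print(M.round(3),s['position'])
im=arm.get_image('top');cv2.imwrite('pics/t15.png',im[:,:,::-1])"
```

```text
[[ 0.86  -0.497 -0.116]
 [-0.501 -0.865 -0.007]
 [-0.096  0.064 -0.993]] [449.79299082  99.35129971  25.31066268]
```

View pics/t15.png

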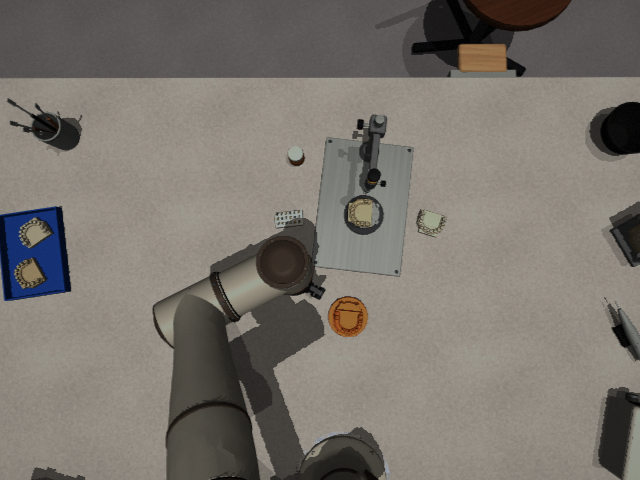

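The bench around (450,99) is clear. I touch the fingertips down there and drag them backwards lightly, so that friction unwinds the tilt.

>>> arm_command(
  commands=[-0.003,0,0.008,0,-0.002,0,0.006,0,0,0,0.005,0,0,0,0.004,0,0,0,0.003,0],
)

```text
clock: 19.25
position: [444.1, 101.7, 0.3]
ee_rot: [0.964, -0.259, -0.053, 0.017]
contact_force: [-1.9, -0.4, 14.9]
gripper_width: 38.6
```

>>> arm_command(
  commands=[-0.004,0.002,0.003,0,-0.004,0.002,0.003,0,-0.004,0.002,0.003,0,-0.004,0.002,0.003,0,-0.004,0.002,0.003,0],
)

```text
clock: 19.75
position: [440.7, 106.4, -0.5]
ee_rot: [0.967, -0.254, -0.034, 0.006]
contact_force: [5.6, -6.7, 12.4]
gripper_width: 38.5
```

It works: the tilt fell by a third. I keep dragging.

>>> arm_command(
  commands=[-0.005,0.002,0.003,0,-0.005,0.002,0.003,0,-0.005,0.002,0.003,0,-0.005,0.002,0.003,0,-0.005,0.002,0.003,0],
)

```text
clock: 20.25
position: [434.1, 114.8, -1.2]
ee_rot: [0.969, -0.248, -0.014, -0.007]
contact_force: [6.8, -10.8, 16.6]
gripper_width: 38.7
```

```bash
python3 -c "
from h import *
s=arm.read_state();M=R.from_quat(s['ee_rot']).as_matrix();print(M.round(3),s['position'],s['contact_force'])"
```

```text
[[ 0.877 -0.481 -0.023]
 [-0.48  -0.877  0.02 ]
 [-0.03  -0.006 -1.   ]] [434.10858344 114.82554282  -1.23615113] [  6.80736368 -10.75244409  16.60222327]
```

>>> arm_command(
  commands=[-0.005,0.004,0.003,0,-0.005,0.004,0.003,0,-0.005,0.004,0.003,0,-0.005,0.004,0.003,0,-0.005,0.004,0.003,0],
)

```text
clock: 20.75
position: [429.7, 118.7, -0.3]
ee_rot: [0.971, -0.236, 0.011, -0.024]
contact_force: [6.5, -6.8, 19.9]
gripper_width: 38.6
```

```bash
python3 -c "
from h import *
s=arm.read_state();M=R.from_quat(s['ee_rot']).as_matrix();print(M.round(3),s['position'],s['contact_force'])"
```

```text
[[ 0.888 -0.458  0.033]
 [-0.459 -0.887  0.041]
 [ 0.011 -0.052 -0.999]] [ 4.29675996e+02  1.18659026e+02 -2.64827823e-01] [ 6.52983923 -6.78440392 19.91685397]
```

Tilt now leans the safe way. I lift, roll so that the push direction is along the table's x (heading about 0°), and go back behind the foot.

>>> arm_command(
  commands=[0,0,-0.015,0,0,0,-0.025,-7,0,0,-0.03,-7,0,0,-0.02,-7,0,0,0,-6],
)

```text
clock: 21.25
position: [428.3, 115.2, 96.0]
ee_rot: [1.0, 0.007, 0.02, -0.022]
contact_force: [0.0, -0.7, 0.4]
gripper_width: 38.5
```

```bash
python3 -c "
from h import *
s=arm.read_state();M=R.from_quat(s['ee_rot']).as_matrix();print(M.round(3))
need([533,-54,88])"
```

```text
[[ 0.999  0.015  0.04 ]
 [ 0.013 -0.999  0.045]
 [ 0.041 -0.044 -0.998]]
pos [428.3 115.2  96. ] F [ 0.  -0.7  0.4] need tool mm [102.1 170.9   4.6]
```

>>> arm_command(
  commands=[0.015,0.025,0,0,0.022,0.037,0,0,0.022,0.037,0,0,0.022,0.037,0,0,0.012,0.02,0,0],
)

```text
clock: 21.75
position: [528.7, -40.7, 97.6]
ee_rot: [0.999, 0.013, 0.026, -0.024]
contact_force: [0.0, 0.4, 0.4]
gripper_width: 38.5
```

```bash
python3 chk.py 16; python3 -c "
from h import *
need([533,-54,17])"
```

```text
yaw 1.4 toolx [0.998 0.025 0.052] toolz [ 0.051  0.05  -0.997]
wrist model_table 0.76 [608.7 -56.8  10.8] [356. 119.]
wrist model_table 0.33 [ 595.2 -214.2    2.6] [613. 150.]
wrist molar 0.84 [633.6 -52.1  63.6] [354.  53.]
wrist rod 0.47 [651.5 -51.7  62.2] [355.   9.]
wrist rod 0.41 [634.6 -55.4  62.8] [362.  51.]
scene model_table 0.74 [609.5 -54.1  12.2] [310. 370.]
scene molar 0.94 [635.1 -53.3  65.8] [323. 356.]
scene rod 0.52 [648.1 -54.   64.7] [330. 360.]
pos [526.6 -37.5  97.4] F [0.3 0.  0.2] need tool mm [ 1.9 20.5 79.7]
```

View pics/wf16.png

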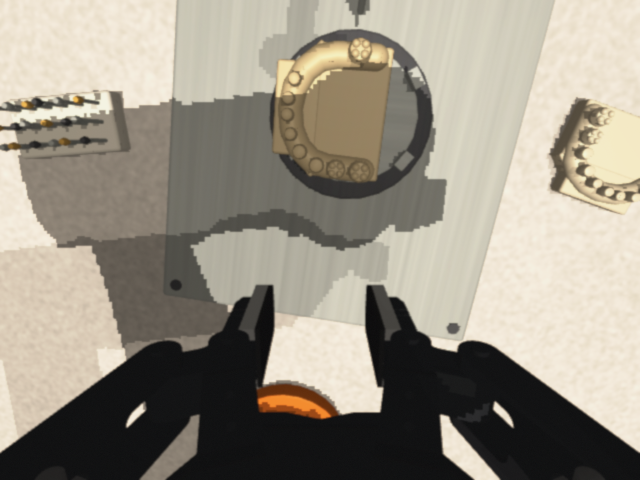

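```bash
python3 rel.py 359 22 361 49 ; python3 -c "
from h import *
i=arm.camera_info('wrist');print(ray('',(352,114),20,i))
a=ray('',(392,52),56,i);b=ray('',(377,180),56,i);d=a-b;print(d,np.arctan2(d[1],d[0]))
need([533,-54,17]);need([533,-54,40])"
```

```text
[[ 0.998  0.031  0.049]
 [ 0.028 -0.998  0.05 ]
 [ 0.05  -0.048 -0.998]]
rod [643.55391058 -50.02149537  64.        ] molar [631.54460102 -51.23301312  70.        ] table frame 11.895161763177656 2.0485160448819526 tool move [ 5.06650895 -1.5428639 ]
[608.51521548 -50.50489954  20.        ]
[58.52435164 -2.77178756  0.        ] -0.04732590462358568
pos [526.6 -37.5  97.4] F [0.3 0.  0.2] need tool mm [ 1.9 20.5 79.7]
pos [526.6 -37.5  97.4] F [0.3 0.  0.2] need tool mm [ 3.1 19.4 56.7]
```

>>> arm_command(
  commands=[0.001,0.008,0.015,0,0.001,0.007,0.02,0,0,0.004,0.02,0,0,0,0.015,0,0,0,0.006,0],
)

```text
clock: 22.65
position: [534.0, -48.2, 21.7]
ee_rot: [0.999, 0.02, 0.028, -0.025]
contact_force: [-0.8, -0.1, -0.5]
gripper_width: 38.7
```

```bash
python3 chk.py 17; python3 -c "
from h import *
need([533,-53,16])"
```

```text
yaw 2.2 toolx [0.998 0.038 0.057] toolz [ 0.055  0.051 -0.997]
wrist model_table 0.68 [608.2 -55.8  10.2] [345. 122.]
scene model_table 0.63 [605.3 -53.4  12.1] [308. 369.]
scene molar 0.74 [638.4 -53.2  65.6] [325. 357.]
scene rod 0.48 [647.4 -54.6  66.2] [329. 360.]
scene rod 0.31 [636.5 -54.9  63.3] [323. 358.]
pos [535.4 -48.7  23.7] F [-0.2 -0.  -0.3] need tool mm [-3.   4.6  7.3]
```

View pics/wf17.png

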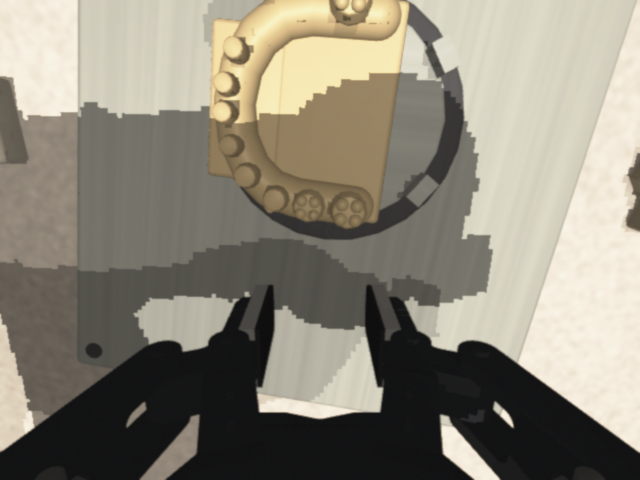

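>>> arm_command(
  commands=[0,0.003,0.004,0,0.002,0.003,0.003,0,0.005,0,0.001,0,0.005,0,0.001,0,0.002,0,0,0],
)

```text
clock: 23.55
position: [551.8, -54.5, 15.6]
ee_rot: [0.999, 0.019, 0.031, -0.025]
contact_force: [-1.1, 0.1, 0.6]
gripper_width: 38.5
```

```bash
python3 chk.py 18; python3 -c "
from h import *
need([556.5,-53,16])"
```

```text
yaw 2.1 toolx [0.997 0.036 0.063] toolz [ 0.061  0.052 -0.997]
wrist model_table 0.94 [609.8 -55.8  10.4] [328. 163.]
wrist molar 0.75 [606.2 -53.7  47.7] [317. 181.]
wrist molar 0.59 [636.3 -51.6  61.6] [310.  65.]
scene model_table 0.86 [606.4 -55.5  10.2] [308. 371.]
scene molar 0.93 [635.2 -52.8  65. ] [323. 356.]
scene rod 0.38 [646.9 -53.1  65.6] [330. 359.]
pos [550.9 -54.3  15.8] F [-0.3 -0.5  0.6] need tool mm [ 5.7 -1.1  0.3]
```

View pics/wf18.png

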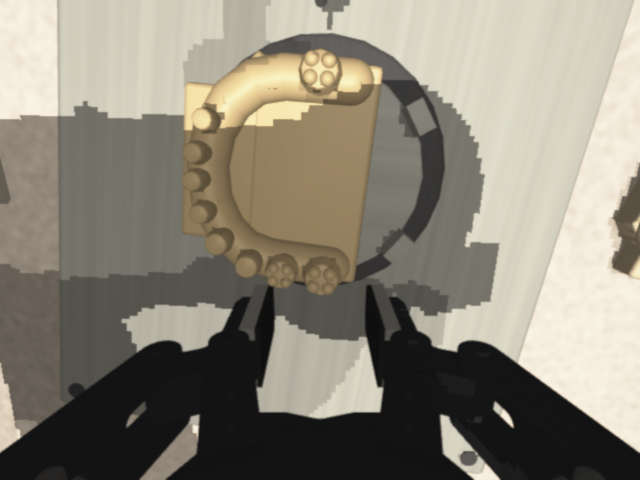

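The rod tip is at (330,26) and the molar at (320,70), almost straight ahead. The fingers stand just behind the foot.

```bash
python3 rel.py 330 25 320 70; python3 -c "
from h import *
i=arm.camera_info('wrist');a=ray('',(381,72),56,i);b=ray('',(354,278),56,i);d=a-b;print(d,np.arctan2(d[1],d[0]),ray('',(318,162),20,i))"
```

```text
[[ 0.997  0.04   0.061]
 [ 0.036 -0.998  0.052]
 [ 0.063 -0.05  -0.997]]
rod [643.90665102 -56.15538299  64.        ] molar [632.72060588 -54.50624328  70.        ] table frame 11.273996045200917 -0.8627171287319811 tool move [4.14980137 1.3235952 ]
[57.83288546 -3.51952973  0.        ] -0.0607819306381577 [609.67453549 -52.31219112  20.        ]
```

>>> arm_command(
  commands=[0.003,0,0.0002,0,0.003,0,0.0002,0,0.003,0,0.0002,0,0.002,0,0.0001,0,0,0,0,0],
)

```text
clock: 24.45
position: [556.3, -54.2, 15.0]
ee_rot: [0.999, 0.019, 0.024, -0.025]
contact_force: [-1.2, -0.3, 0.3]
gripper_width: 38.4
```

```bash
python3 chk.py 19; python3 -c "
from h import *
need([556.5,-53,16])"
```

```text
yaw 2.1 toolx [0.998 0.036 0.049] toolz [ 0.047  0.052 -0.998]
wrist model_table 0.58 [606.4 -56.3  14.7] [328. 185.]
wrist molar 0.95 [633.8 -52.8  63.8] [314.  96.]
wrist rod 0.73 [651.4 -53.   60.7] [318.  20.]
scene model_table 0.7 [609.3 -54.   12.3] [309. 370.]
scene molar 0.96 [635.8 -55.6  62.7] [323. 358.]
scene rod 0.38 [646.5 -52.7  64.2] [330. 359.]
pos [556.6 -54.2  15. ] F [-2.5  1.6  0.8] need tool mm [ 0.  -1.3 -1. ]
```

View pics/wf19.png

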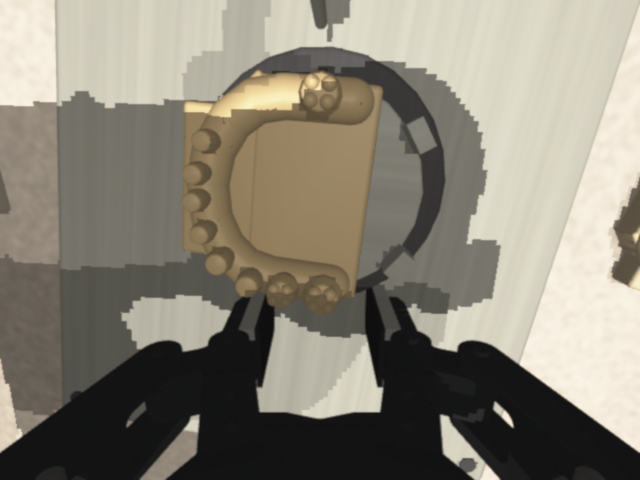

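Correction: the rod itself is the dark stub ending at (320,25). The mark at (330,38) is its shadow.

```bash
python3 rel.py 320 25 320 92
```

```text
[[ 0.998  0.039  0.048]
 [ 0.036 -0.998  0.052]
 [ 0.05  -0.05  -0.998]]
rod [649.60269536 -53.75308887  64.        ] molar [634.12850292 -54.66254243  70.        ] table frame 15.372686371948793 1.9895353854783306 tool move [ 8.52568746 -1.0690511 ]
```

>>> arm_command(
  commands=[0.004,-0.0004,0,0,0.004,-0.0004,0,0,0.003,-0.0003,0,0,0,0,0,0,0,0,0,0],
)

```text
clock: 25.35
position: [557.5, -54.1, 14.5]
ee_rot: [0.999, 0.018, 0.013, -0.025]
contact_force: [-2.6, 1.6, 1.4]
gripper_width: 38.6
```

```bash
python3 sn.py 20; python3 -c "
from h import *
print(R.from_quat(arm.read_state()['ee_rot']).as_matrix().round(3)[:,2])"
```

```text
pos [557.5 -54.1  14.5] F [-2.6  1.6  1.4] need tool mm [ 12.8 -26.9  -0.3]
[ 0.025  0.05  -0.998]
```

View pics/w20.png

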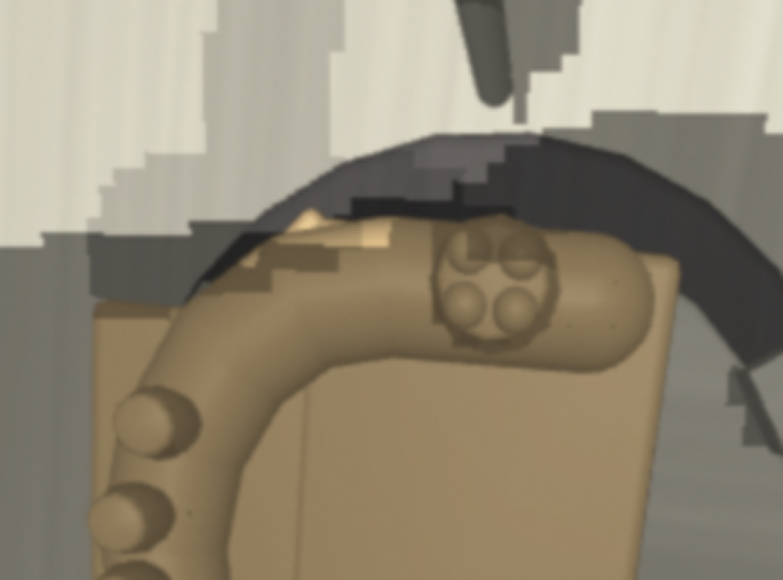

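```bash
python3 rel.py 320.3 35 320.3 98.3; python3 -c "
from h import *
s=arm.read_state();print(s['joints'].round(4),s['joint_efforts'].round(2),s['contact_force'],s['wrist_torque'])"
```

```text
[[ 0.999  0.036  0.025]
 [ 0.035 -0.998  0.05 ]
 [ 0.027 -0.049 -0.998]]
rod [649.0287134  -53.92059247  64.        ] molar [634.87164342 -54.73725223  70.        ] table frame 14.065279807322472 1.8048455422057694 tool move [ 7.21278556 -1.04507048]
[ 0.1668  0.5191 -0.3862 -0.0765 -0.6341  1.5004] [ -0.48 -39.01  13.43   3.11   0.72  -0.04] [-3.29148508  1.30476822  1.72911074] [0.17910397 0.70669927 0.09457599]
```

>>> arm_command(
  commands=[0.004,-0.0004,0,0,0.004,-0.0004,0,0,0.004,-0.0004,0,0,0.003,-0.0003,0,0,0.001,0,0,0],
)

```text
clock: 25.9
position: [558.6, -53.9, 14.0]
ee_rot: [1.0, 0.017, -0.005, -0.024]
contact_force: [-3.3, 2.2, 2.6]
gripper_width: 38.3
```

```bash
python3 sn.py 21; python3 -c "
from h import *
print(R.from_quat(arm.read_state()['ee_rot']).as_matrix().round(3)[:,2])"
```

```text
pos [558.6 -53.9  14. ] F [-3.3  2.2  2.6] need tool mm [ 11.6 -26.9  -1.3]
[-0.011  0.048 -0.999]
```

View pics/w21.png

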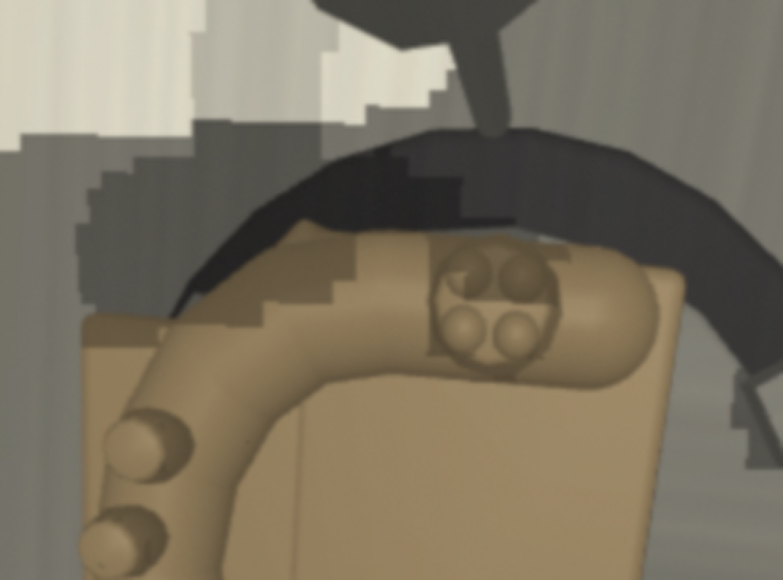

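```bash
python3 rel.py 320 45.5 320.7 105.8
```

```text
[[ 0.999  0.033 -0.011]
 [ 0.033 -0.998  0.048]
 [-0.009 -0.048 -0.999]]
rod [649.05382681 -54.02392032  64.        ] molar [636.26157447 -54.89608406  70.        ] table frame 12.699922495564945 1.7647543649155213 tool move [ 5.85150407 -1.16763348]
```

>>> arm_command(
  commands=[0.0075,-0.0006,-0.0005,0,0,0,0,0,0,0,0,0,0,0,0,0,0,0,0,0],
)

```text
clock: 26.45
position: [563.7, -53.8, 13.8]
ee_rot: [1.0, 0.016, -0.008, -0.024]
contact_force: [-3.2, 0.2, 1.3]
gripper_width: 38.4
```

```bash
python3 sn.py 22; python3 -c "
from h import *
print(R.from_quat(arm.read_state()['ee_rot']).as_matrix().round(3)[:,2])"
```

```text
pos [563.7 -53.8  13.8] F [-3.2  0.2  1.3] need tool mm [  6.4 -26.9  -1.5]
[-0.017  0.047 -0.999]
```

View pics/w22.png

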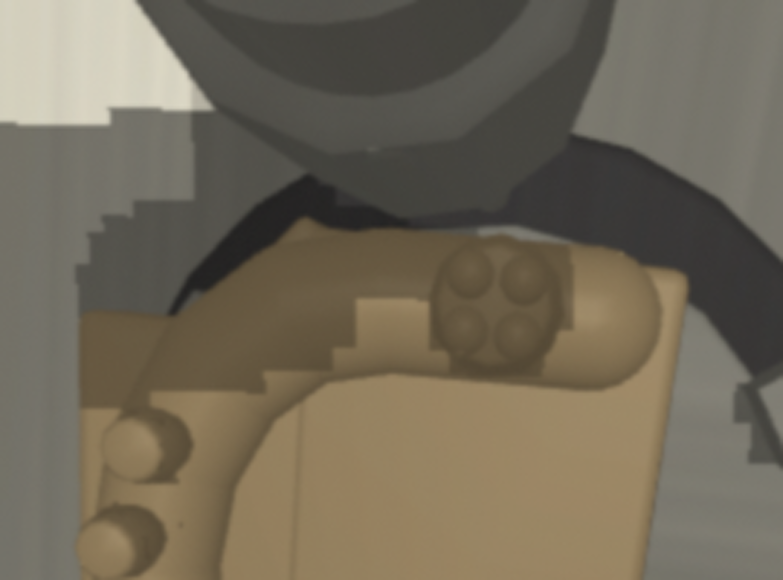

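One bigger row moved it 5.1 mm, leaving about 0.6 mm to contact. One more gentle nudge, reading the force at its end.

>>> arm_command(
  commands=[0,0,0,0,0,0,0,0,0,0,0,0,0,0,0,0,0.004,0,0,0],
)

```text
clock: 27.0
position: [564.7, -53.9, 13.5]
ee_rot: [1.0, 0.016, -0.012, -0.023]
contact_force: [-9.8, 0.6, 8.7]
gripper_width: 38.5
```

```bash
python3 sn.py 23; python3 -c "
from h import *
print(R.from_quat(arm.read_state()['ee_rot']).as_matrix().round(3)[:,2])
for k in range(3): need([0,0,0]); arm.get_image('scene')"
```

```text
pos [564.7 -53.9  13.5] F [-9.8  0.6  8.7] need tool mm [  5.4 -27.   -1.8]
[-0.024  0.046 -0.999]
pos [565.1 -53.9  13.5] F [-7.2  0.3  4.7] need tool mm [-562.6  -71.1   29.5]
pos [565.  -53.9  13.5] F [-5.9  1.5  4.7] need tool mm [-562.5  -71.    29.2]
pos [565.1 -53.9  13.6] F [-7.1  0.6  5.1] need tool mm [-562.6  -71.    29.1]
```

View pics/w23.png

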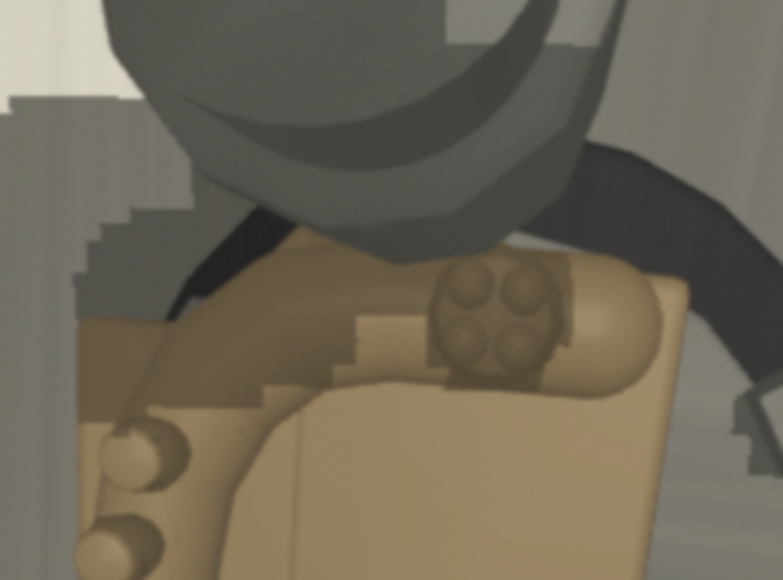

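>>> arm_command(
  commands=[0,0,0,0,0,0,0,0,0,0,0,0,0,0,0,0,0.004,0,0,0],
)

```text
clock: 27.7
position: [565.7, -53.8, 13.4]
ee_rot: [0.999, 0.016, -0.015, -0.023]
contact_force: [-10.3, 1.0, 7.8]
gripper_width: 38.3
```

```bash
python3 -c "
from h import *
print(R.from_quat(arm.read_state()['ee_rot']).as_matrix().round(3)[:,2])
for k in range(2): need([0,0,0]); arm.get_image('scene')"
```

```text
[-0.031  0.046 -0.998]
pos [565.7 -53.8  13.4] F [-10.3   1.    7.8] need tool mm [-563.1  -70.6   33.4]
pos [565.9 -53.9  13.3] F [-8.1  1.   7.5] need tool mm [-563.2  -70.8   33.7]
```

It moved less this time and the force is higher, so contact is likely. I back off and look.

>>> arm_command(
  commands=[-0.005,0,0,0,-0.01,0,0,0,-0.02,0,0,0,-0.025,0,0,0,-0.02,0,0,0],
)

```text
clock: 28.3
position: [491.1, -56.2, 15.8]
ee_rot: [1.0, 0.016, -0.007, -0.024]
contact_force: [0.1, -0.2, 0.1]
gripper_width: 38.5
```

```bash
python3 chk.py 24; python3 - <<'E'
from h import *
need([0,0,0])
i=arm.camera_info('wrist'); 
a=arm.get_image("scene")[320:390,280:370];cv2.imwrite("pics/s24.png",cv2.resize(a,None,fx=8,fy=8,interpolation=cv2.INTER_CUBIC)[:,:,::-1])
b=arm.get_image("top")[150:240,320:420];cv2.imwrite("pics/t24.png",cv2.resize(b,None,fx=6,fy=6,interpolation=cv2.INTER_CUBIC)[:,:,::-1])
E
```

```text
yaw 1.9 toolx [ 0.999  0.033 -0.013] toolz [-0.014  0.047 -0.999]
scene model_table 0.61 [618.7 -52.7  11.1] [315. 372.]
scene molar 0.73 [647.6 -54.1  65.7] [330. 360.]
scene rod 0.36 [643.4 -55.3  61.9] [327. 361.]
pos [492.8 -56.   15.7] F [-0.4 -0.1 -0.1] need tool mm [-490.4  -71.3   25.7]
```

View pics/wf24.png

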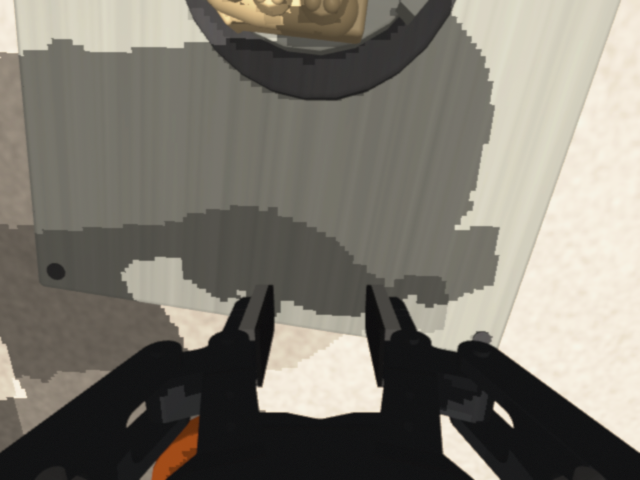

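View pics/s24.png

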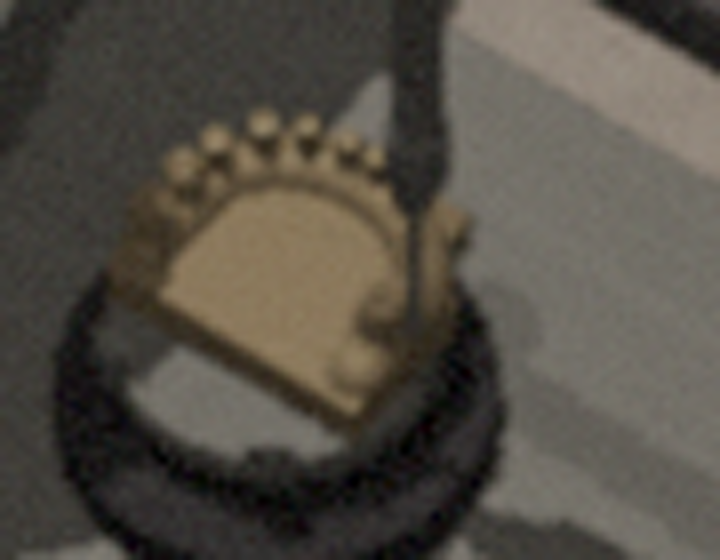

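View pics/t24.png

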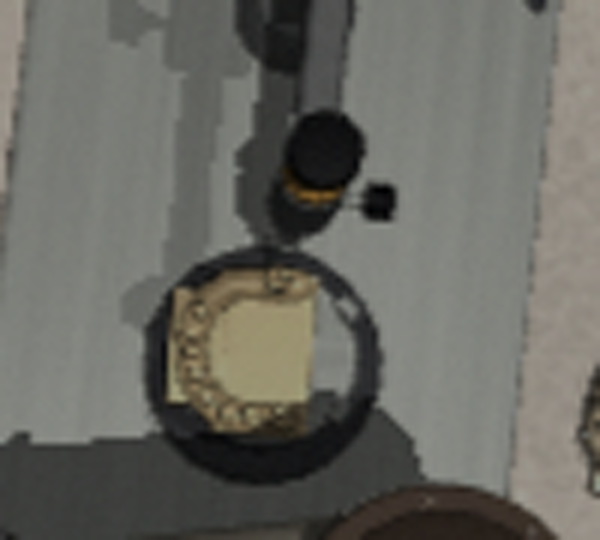

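```bash
python3 - <<'E'
from h import *
m=ray("scene",(280+378/8,320+300/8),70); r=ray("scene",(280+412/8,320+330/8),64); print(m,r,r-m,np.linalg.norm((r-m)[:2]))
# expected image offset for contact: rod = molar+7x ; show in 8x crop px
for d in (6,7,8,9,10):
    p=m+np.array([d*.998,-.06*d,-6]); print(d,(proj("scene",p)-[280,320])*8)
E
```

```text
[643.85811586 -55.27818001  70.        ] [650.85014201 -54.04670505  64.        ] [ 6.99202615  1.23147496 -6.        ] 7.099645080515164
6 [403.37754497 333.4547618 ]
7 [407.64182616 335.84944776]
8 [411.91024585 338.24645777]
9 [416.18281009 340.64579522]
10 [420.45952491 343.04746351]
```

The scene view puts the rod and molar axes 7.1 mm apart, which is contact. I check once more from the wrist camera, raised and clear.

>>> arm_command(
  commands=[0,0,-0.02,0,0.005,0,-0.03,0,0.01,0,-0.03,0,0.01,0,-0.01,0,0,0,0,0],
)

```text
clock: 29.3
position: [520.2, -59.8, 106.8]
ee_rot: [1.0, 0.016, -0.009, -0.023]
contact_force: [-0.0, 0.2, -0.1]
gripper_width: 38.5
```

>>> arm_command(
  commands=[0,0,0,0,0,0,0,0,0,0,0,0,0,0,0,0,0,0,0,0],
)

```text
clock: 29.8
position: [516.7, -60.0, 103.1]
ee_rot: [1.0, 0.016, -0.013, -0.023]
contact_force: [-0.2, -0.4, 1.0]
gripper_width: 38.0
```

```bash
python3 chk.py 25; python3 - <<'E'
from h import *
need([0,0,0])
im=arm.get_image("wrist"); cv2.imwrite("pics/w25.png",cv2.resize(im[0:150,230:430],None,fx=4,fy=4,interpolation=cv2.INTER_CUBIC)[:,:,::-1])
for t in ["spindle_top","jar","bur_block","spare_cast"]:
    arm.get_image("scene")
    for r in arm.place_of("scene",t)[:2]:
        print(t,round(r["confidence"],2),toworld("scene",r["centre"]).round(1))
E
```

```text
yaw 1.8 toolx [ 0.999  0.032 -0.025] toolz [-0.026  0.046 -0.999]
wrist model_table 0.79 [621.2 -54.6  11. ] [322.  60.]
wrist rod 0.45 [ 594.9 -214.2    1.4] [586. 118.]
scene model_table 0.78 [618.8 -55.1  15.1] [314. 372.]
scene molar 0.68 [646.4 -56.5  68.5] [328. 359.]
scene rod 0.46 [649.4 -53.3  65.8] [331. 360.]
pos [517.3 -59.9 103.8] F [ 0.1 -0.1  0.1] need tool mm [-512.6  -70.9  119.2]
spindle_top 0.64 [648.6 -53.4 264.6]
spindle_top 0.61 [619.7 -52.2  13.8]
jar 0.67 [745.1 107.5  -1.3]
bur_block 0.77 [603.4 123.8   2.2]
spare_cast 0.82 [ 5.953e+02 -2.164e+02 -1.000e-01]
```

View pics/w25.png

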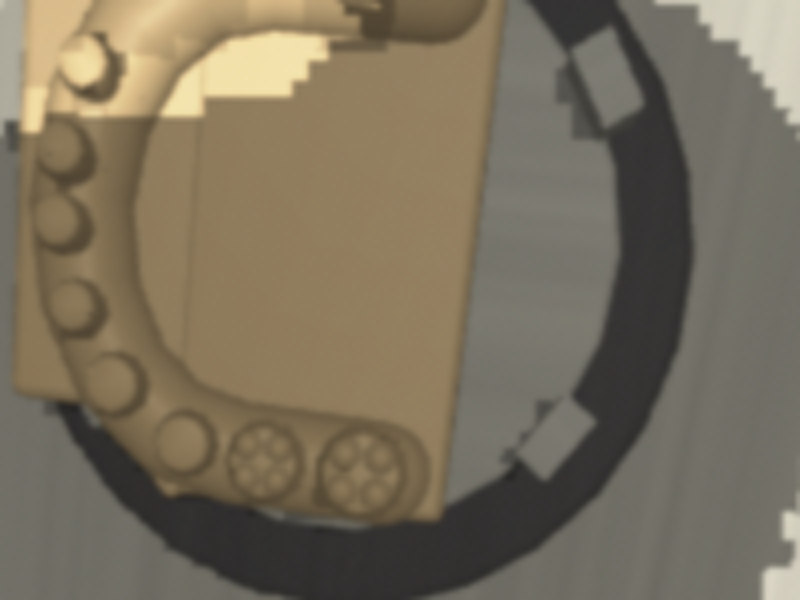

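>>> arm_command(
  commands=[0,0,-0.03,0,0,0,-0.04,0,0,0,-0.04,0,0,0,-0.02,0,0,0,0,0],
)

```text
clock: 31.15
position: [519.7, -66.4, 237.1]
ee_rot: [1.0, 0.015, -0.014, -0.023]
contact_force: [1.1, -0.1, -0.1]
gripper_width: 38.2
```

>>> arm_command(
  commands=[0,0,0,0,0,0,0,0,0,0,0,0,0,0,0,0,0,0,0,0],
)

```text
clock: 31.65
position: [517.2, -66.1, 232.2]
ee_rot: [0.999, 0.015, -0.019, -0.023]
contact_force: [-0.4, -0.1, -0.4]
gripper_width: 38.0
```

```bash
python3 - <<'E'
from h import *
need([0,0,0])
im=arm.get_image("wrist"); cv2.imwrite("pics/w26.png",cv2.resize(im[0:180,230:430],None,fx=4,fy=3.3,interpolation=cv2.INTER_CUBIC)[:,:,::-1])
E
```

```text
pos [517.2 -66.1 232.2] F [-0.4 -0.1 -0.4] need tool mm [-506.1  -70.4  254.4]
```

View pics/w26.png

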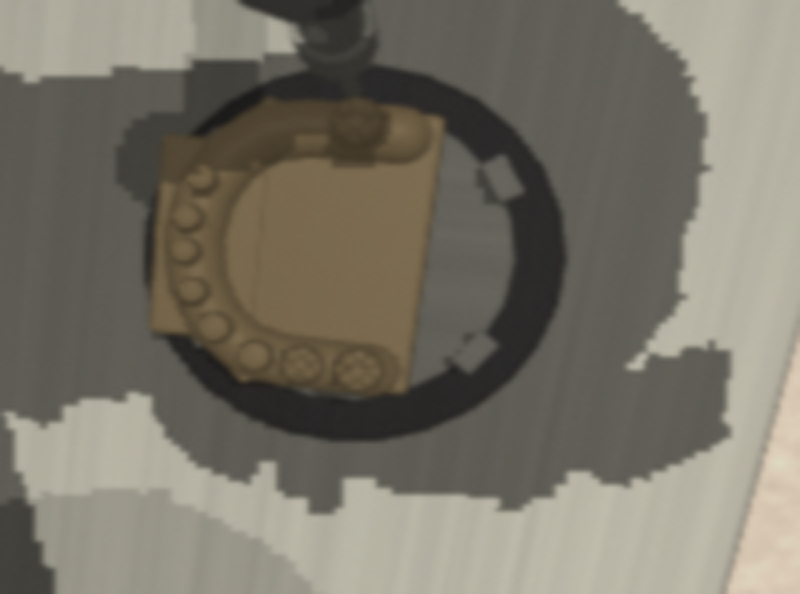

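The rod, at crop (345,95), meets the outer (+x) edge of the lone molar at (358,125) with no visible gap. The robot is clear, so I hand in.

```bash
python3 -c "
from bench import arm
print(arm.job_done())"
```

```text
the job is handed in; nothing more can be done
None
```

I pressed the spindle down to its stop and pushed the steel model table by its foot until the lone molar touched the rod. I then backed the arm clear and handed the job in at about 32 s of the 54 s; the hand-in gave no verdict.

**Final checks:**
- **Spindle:** the cap top measured about 265 mm, which is fully down.
- **Contact:** the scene camera puts the rod and molar axes 7.1 mm apart, with the rod on the outer side. The raised wrist view shows no visible gap.
- **Push force:** the force on the tool reached about 10 N in the last nudges, some of it table friction. I had no direct reading of the force on the rod.
- **Bystanders:** the jar and bur block were within about 4 mm of their starting places. The spare cast's estimates (-215 at first, -216 at the end, in y) agree within camera error.

**What went wrong or disagreed:**
- **Tool tilt:** during the first push the tool tilted backwards under load. I backed off, dragged the fingertips lightly over empty bench to straighten it, and finished with a straight push.
- **Rod misread:** I once took the rod's shadow for its tip, and corrected it in the next picture.
- **Molar position:** single estimates of the molar's position differed by several millimetres between cameras. For the final gap I therefore relied on rod-to-molar measurements within one picture and on the contact force.

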